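Set up the pour-over coffee maker

ROBOT

A 6-joint arm with a two-finger parallel gripper is mounted at the origin on a cart in front of the work surface, level with it; the furniture and walls round the work are solid. World frame = base frame: x ahead of the robot, y to its left, z up, the work surface at z = 0. Lengths are in m, angles in rad, forces in N, time in s.
With the tool pointing down it reaches from about 0.375 to 0.975 m from the base axis. Payload 3.8 kg.
Tool frame: the origin (TCP) lies where the fingers leave the gripper's body, on its centre line; the fingertips stand 73 mm ahead of it and the grasp point (between the pads) lies 54 mm ahead of it (nose_length is the distance from the TCP to the fingertips, in m); z points along the fingers, y is the line along which they close (so a half turn about z gives the same grasp; the last joint's range is limited). The gripper opens to 85 mm and grips with 20 to 120 N. Pads are 22 mm wide; open, the fingers measure 114 mm over their backs; the gripper's body (76 mm by 85 mm) begins 54 mm behind the grasp point. The pads swing forward as they close: fully open they stand 13 mm farther back than shut.
Start: joints at [-1.164, 0.264, 1.604, -0, 1.274, -0.037], TCP at [0.29, -0.61, 0.304] pointing down, gripper open.
Joint ranges: [-2.63, 2.63], [-0.94, 2.18], [0.31, 2.57], [-1.31, 4.45], [0, 2.66], [-2.55, 2.55]. Speed limits (rad/s): [2.57, 2.57, 3.14, 3.14, 3.14, 3.14].

INTERFACE

Orientations are given as a rotation vector (axis times angle).
In Python, from workcell import read_state, read_camera, calibration, finish_job, look_for, cut_out, tip_of, nose_length gives the robot as it stands.
- The arm moves only by the tool step_arm, never from a script. Its argument "targets" is a list of rows, each a list of 3 entries, a list of its own where there are three numbers: the turn, a rotation vector about the tool's x, y, z in rad, then the shift along the tool's x, y, z in mm, then the finger opening in mm, from 0 to 85.4. In form: [[[ax, ay, az], [x, y, z], grip], ...]. A call has 1 to 5 rows; each row shifts and turns the commanded pose from where the row before left it, along the tool's axes as they then stand; what a row does not reach is not made up. A row lasts 1/12 s, in which the tool goes at most 41.7 mm and 7.16 degrees, less where a joint would pass 70% of its speed; a pose out of reach is approached as far as the arm can. A call with a gripper value outside its range is refused whole. The fingers move at their own pace and stop on an object; "grip_force" is the grip in N (left out, the last holds). Time passes only in rows, so rows that do not move let the fingers close. It gives the time, the measured TCP pose, the force, the opening and the grip force at its end, in the units of the state.
- read_state(): the state, without advancing time (a new reading comes with each control period).
- read_camera(name): name is "scene" or "side" or "wrist"; returns the picture (420x560x3 uint8, red, green, blue); there is no depth.
- calibration(name): a dict with "camera_matrix" (3x3 intrinsics, pixels), "dist_coeffs" ([k1, k2, p1, p2, k3] as OpenCV has them; the pictures are not rectified), "R" (3x3) and "t" (3): a world point X has camera coordinates R X + t. Camera axes: x right, y down, z forward; pixel columns grow to the right and rows downward; lengths in m; the calibration is good to about 2 mm. A picture is of the moment at which its call begins: read the wrist's pose just before it. calibration takes no time and is no camera call; for the wrist camera it gives the pose at the moment of the call.
- finish_job(): hands the job in; it is judged then, once.
Trained networks look in the newest picture that a camera, given by its name, has taken for a name from the list of things; names that differ only in an ending like _2 or _b are one class to them, and where a whole thing is asked for, a point or a joint stands for the part that bears it (a point fixed in the world has none). Each returns a list of dicts, best first, with "score" (0 to 1); they miss things now and then, are a little off and sometimes report something else, mostly with a low value. They report only what shows in the picture. A call takes as long as a camera call. They do not tell look-alikes from the thing itself.
- look_for(camera, query): "extent" ([left, top, right, bottom] in pixels, round what is visible of it).
- cut_out(camera, query): "region" (420x560 bool, what is visible of it) and "extent" ([left, top, right, bottom] in pixels, round what is visible of it).
- tip_of(camera, query): "at" ([row, column] in pixels: a listed point, or the origin of a listed thing).
The state is a dict: "time": time; "q": joint angles; "joint_vel": joint speeds; "joint_torque": joint torques, N m; "tool_pos": TCP position; "tcp_rot": TCP orientation; "wrist_force": force on the tool from outside, world axes, zero at the start; "torque": the same for the moment, N m; "width": opening from 0.0 (shut) to 1.0 (fully open); "grip_force": force on a finger pad.
Only numpy, scipy, OpenCV 4.12 (cv2) and the standard library are available. Lean on these libraries where they do the work, as an engineer would, in place of code of your own. Each camera call takes 0.05 s, during which the arm holds its last target. There are 200 camera calls.

TASK

Set up the pour-over coffee maker: seat the ochre dripper cone in the flared neck of the teal carafe, and the steel filter in the dripper, each upright and fully settled in its taper. Leave the carafe standing about where it is, lower the parts gently rather than dropping them, and do not disturb the mug, the salt shaker or the onion.

Things in the scene. Friction and masses are not known exactly. Their poses are not given: they have to be found in the camera images.
- carafe: Teal stoneware carafe, loose, 0.8 kg, upright, 130 mm high. Origin: centre of its underside. Belly 118 mm across, waist with a wooden collar 82 mm up, flared neck 92 mm across outside at the top. Inside, the neck is a cone: 44 mm across at 80 mm up, 84 mm across at the mouth. Loop handle along its own -x, to 93 mm from the axis, 29 to 112 mm up, pointing roughly at the robot.
- carafe_mouth (a point): Centre of the carafe's mouth, 130 mm above its underside. With the dripper fully home, the dripper's underside is 88 mm above the carafe's underside.
- dripper: Ochre ceramic dripper, loose, about 0.3 kg, round, no handle, standing mouth up on its narrow end. Origin: centre of its underside. Outer cone 50 mm across at the underside, 100 mm at 62 mm up; then an upright rim band to 87 mm, 100 mm outside, 84 mm inside. Inner cone from 84 mm across (62 mm up) to an open 34 mm drain at the underside.
- dripper_rim (a point): Centre of the dripper's mouth, level with its rim, 87 mm above its underside. The 8 mm thick, 25 mm tall wall of the rim band, 46 mm from this point, can be pinched from above, one finger inside and one outside.
- filter: Steel cone filter, loose, about 0.15 kg, standing upright on its narrow end. Origin: centre of its underside. Cone 40 mm across at the underside, 76 mm at its rim 44.6 mm up; two thin struts above it carry a black grip bar. Fully home, its underside is 8 mm above the dripper's underside and the grip bar stands 9 to 29 mm above the dripper's rim.
- filter_grip (a point): Centre of the black grip bar, on the filter's axis, 98 mm above its underside: 44 mm long along the filter's own x, 10 mm thick along its y, 20 mm tall.
- mug_a: White mug with a green flower pattern, 82 mm wide, 94 mm tall, loose, behind the work; leave it alone. Origin: underside.
- salt_shaker: Salt shaker, 44 mm across, 90 mm tall, loose, behind the work; leave it alone. Origin: underside.
- onion: Onion, about 70 mm across, loose, behind the work; leave it alone. Origin: underside.
Not all that is in view belongs to the job. What is shaped like the filter but blue or purple is not meant.

How it is judged:
By the outcome, as a careful person would: the job done as asked, in the order asked, and still so for the second after the job is handed in, with the robot touching nothing.
It also fails if it takes over 53 s, if anything falls off the work surface, if the arm or the gripper's body presses on something with over 40 N, if the wrist force passes 120 N, or if a joint passes its speed limit or range.

## Working session

There is one attempt and no reset: what is moved stays moved. The work goes in short steps, Python scripts to look and compute and a tool call to move; the robot and the scene stay as the last step left them, time stands still between calls to the robot, and variables do not carry over. Pictures are saved under pics/ and viewed, at most 10 in all, crops included, and the job is handed in when it is done.

Besides the shell and the picture viewer there is one more tool, called after ">>>" as a command line: name --argument value ..., lists and objects as JSON in quotes. step_arm: Moves the arm, as the interface text tells. Its arguments: {"type":"object","properties":{"targets":{"type":"array","items":{"type":"array"}},"grip_force":{"type":"number"}},"required":["targets"]}

```bash
ls; mkdir -p pics; cat > h.py <<'E'
import numpy as np, cv2
from workcell import *
from scipy.spatial.transform import Rotation as Ro
def ray(cal,rc):
    K=np.array(cal["camera_matrix"]);d=np.array(cal["dist_coeffs"]);R=np.array(cal["R"]);t=np.array(cal["t"])
    p=cv2.undistortPoints(np.array([[[rc[1],rc[0]]]],float),K,d)[0,0]
    v=R.T@np.array([p[0],p[1],1]);return -R.T@t, v/np.linalg.norm(v)
def atz(cal,rc,z):
    o,v=ray(cal,rc);return o+v*(z-o[2])/v[2]
def tri(rays):
    A=np.zeros((3,3));b=np.zeros(3)
    for o,v in rays:
        P=np.eye(3)-np.outer(v,v);A+=P;b+=P@o
    x=np.linalg.solve(A,b);return x,[np.linalg.norm((np.eye(3)-np.outer(v,v))@(x-o)) for o,v in rays]
def proj(cal,X):
    return cv2.projectPoints(np.array(X,float).reshape(-1,3),cv2.Rodrigues(np.array(cal["R"]))[0],np.array(cal["t"]),np.array(cal["camera_matrix"]),np.array(cal["dist_coeffs"]))[0][:,0]
def save(n,im,f=1.0): cv2.imwrite("pics/"+n,cv2.resize(im[:,:,::-1],None,fx=f,fy=f))
E
python3 - <<'E'
from h import *
s=read_state();print(s)
Z={"carafe_mouth":.13,"dripper_rim":.087,"filter_grip":.098,"carafe":0,"dripper":0,"filter":0,"mug_a":0,"salt_shaker":0,"onion":0}
ims=[]
for c in("scene","side"):
    im=read_camera(c);cal=calibration(c);ims.append(im)
    for q,z in Z.items():
        for r in tip_of(c,q)[:4]:
            print(c,q,round(r["score"],2),np.round(r["at"]),atz(cal,r["at"],z).round(3))
for c,i in zip("ab",ims): save(f"{c}1.png",i,1.4)
E
```

```text
pics
{'time': 0.0, 'q': array([-1.16389498e+00,  2.64767835e-01,  1.60536337e+00, -1.27316671e-05,
        1.27369957e+00, -3.68821026e-02]), 'joint_vel': array([ 0.00101673,  0.00049242,  0.00041888, -0.00036359, -0.00158229,
       -0.00069922]), 'joint_torque': array([-1.92156374e-03, -5.15114951e+01, -3.67315900e+01, -2.79677533e-04,
        1.27056101e-02,  1.68836533e-05]), 'tool_pos': array([ 0.28960077, -0.60909457,  0.30255769]), 'tcp_rot': array([-3.06242466e+00, -6.90909197e-01,  6.65047126e-04]), 'wrist_force': array([-0.05817873, -0.4176666 ,  0.04282158]), 'torque': array([-0.03873597,  0.02609659,  0.03093697]), 'grip_force': 0.0, 'width': 1.0010915224860824}
scene carafe_mouth 0.68 [184. 195.] [0.496 0.113 0.13 ]
scene dripper_rim 0.88 [218. 250.] [ 0.516 -0.104  0.087]
scene filter_grip 0.94 [264. 403.] [ 0.597 -0.546  0.098]
scene filter_grip 0.78 [252. 310.] [ 0.487 -0.35   0.098]
scene filter_grip 0.59 [239. 368.] [ 0.631 -0.421  0.098]
scene carafe 0.68 [218. 196.] [0.506 0.141 0.   ]
scene carafe 0.57 [182. 193.] [0.661 0.361 0.   ]
scene dripper 0.82 [249. 251.
[... 390 characters left out ...]
9  0.13 ]
side dripper_rim 0.96 [218. 256.] [ 0.493 -0.135  0.087]
side filter_grip 0.85 [274. 333.] [ 0.618 -0.43   0.098]
side filter_grip 0.65 [264. 273.] [ 0.488 -0.353  0.098]
side filter_grip 0.64 [310. 341.] [ 0.595 -0.547  0.098]
side carafe 0.85 [194. 242.] [0.505 0.134 0.   ]
side dripper 0.57 [237. 258.] [ 0.502 -0.113  0.   ]
side filter 0.83 [338. 337.] [ 0.594 -0.542  0.   ]
side filter 0.71 [235. 260.] [ 0.511 -0.103 -0.   ]
side filter 0.61 [293. 271.] [ 0.481 -0.356  0.   ]
side filter 0.58 [302. 334.] [ 0.628 -0.428  0.   ]
side mug_a 0.55 [203. 305.] [0.697 0.031 0.   ]
side salt_shaker 0.81 [172. 291.] [0.706 0.234 0.   ]
side onion 0.61 [266. 357.] [ 0.741 -0.31  -0.   ]
```

View pics/a1.png

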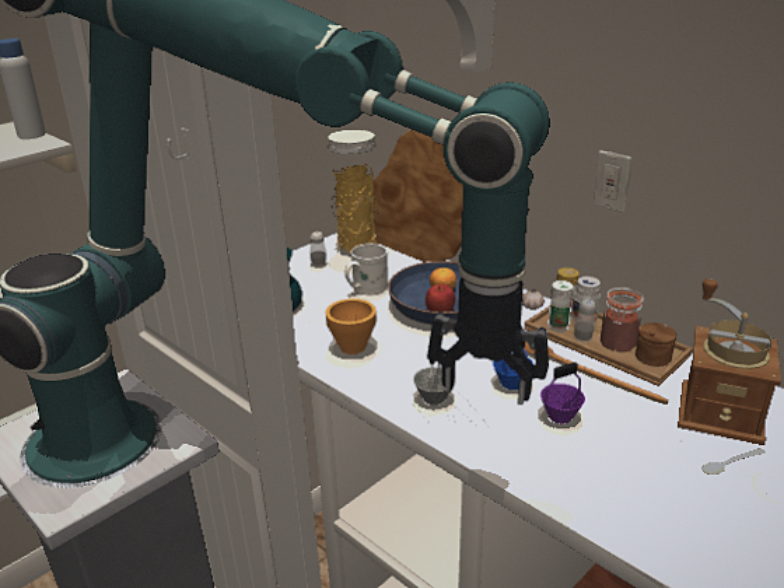

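View pics/b1.png

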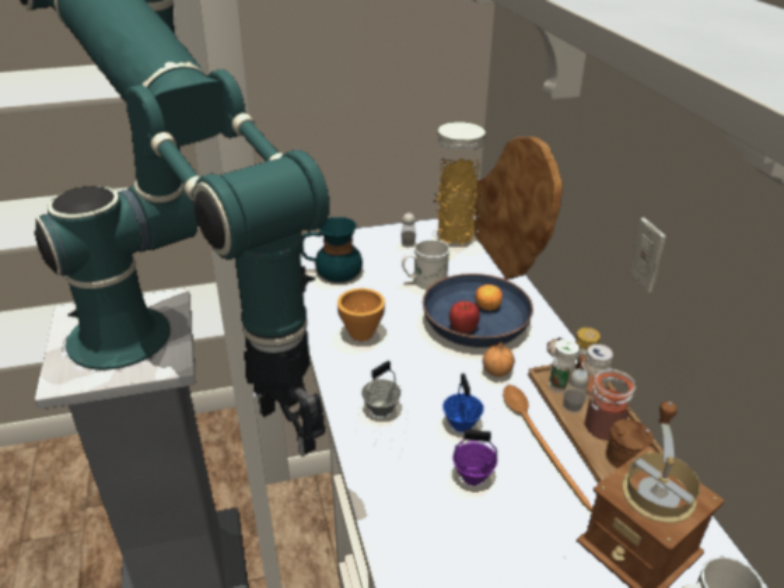

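The scene view shows the dripper at scaled px (351,328), the steel filter at (433,385), the blue one at (513,372) and the purple one at (563,400). The side view shows the teal carafe at (338,250), the steel filter at (381,398), blue at (463,412), purple at (475,462). Of the three filter shapes, only the steel one at about (0.488,-0.352) is grey, so that is the one meant. Next: confirm it in a crop, locate the door or post near the carafe, and get the bar's yaw.

```bash
python3 - <<'E'
from h import *
cs,cd=calibration("scene"),calibration("side")
for c in(cs,cd): print("cam",ray(c,(0,0))[0].round(2))
def pl(c,a,b):
    o,v=ray(c,(a[1]/1.4,a[0]/1.4));_,w=ray(c,(b[1]/1.4,b[0]/1.4));n=np.cross(v,w);n/=np.linalg.norm(n);return n,n@o
S={"sR":((275,90),(297,330)),"sL":((207,20),(257,530)),"sFar":((65,100),(85,240))}
D={"dL":((203,5),(262,470)),"dR":((240,5),(287,470))}
for a in S:
  for b in D:
    n1,d1=pl(cs,*S[a]);n2,d2=pl(cd,*D[b]);
    dr=np.cross(n1,n2);dr/=np.linalg.norm(dr)
    p=np.linalg.solve([n1,n2,[0,0,1]],[d1,d2,.3]);print(a,b,dr.round(2),p.round(3))
x1=read_camera("scene");x2=read_camera("side")
c=np.hstack([cv2.resize(x1[245:305,280:420],(400,171)),cv2.resize(x2[250:350,240:365],(400,320))[:171]]) if 0 else None
a=cv2.resize(x1[235:310,285:425],(560,300),interpolation=3);b=cv2.resize(x2[250:350,245:370],(375,300),interpolation=3)
save("c1.png",np.hstack([a,np.pad(b,((0,0),(0,0),(0,0)))])[:, :800] if 0 else np.vstack([a,np.pad(b,((0,0),(0,185),(0,0)))]))
P=[tri([ray(cs,A),ray(cd,B)]) for A,B in(((184,195),(159,241)),((218,250),(218,256)),((252,310),(264,273)))]
for p in P: print(p)
E
```

```text
cam [-0.32 -1.06  0.8 ]
cam [ 0.25 -1.28  0.91]
sR dL [0.01 0.   1.  ] [ 0.258 -0.272  0.3  ]
sR dR [ 0.01 -0.    1.  ] [ 0.312 -0.199  0.3  ]
sL dL [ 0.01 -0.06  1.  ] [ 0.26  -0.102  0.3  ]
sL dR [ 0.   -0.07  1.  ] [ 0.324 -0.001  0.3  ]
sFar dL [ 0.   -0.2   0.98] [0.27  0.495 0.3  ]
sFar dR [-0.01 -0.23  0.97] [0.372 0.744 0.3  ]
(array([0.5050013 , 0.12966719, 0.12928453]), [np.float64(0.007084717206250825), np.float64(0.007084717206250872)])
(array([ 0.49159218, -0.13636678,  0.10008036]), [np.float64(0.009775629034580513), np.float64(0.009775629034580555)])
(array([ 0.48661308, -0.35245469,  0.09738604]), [np.float64(0.0011620102814797215), np.float64(0.0011620102814797477)])
```

View pics/c1.png

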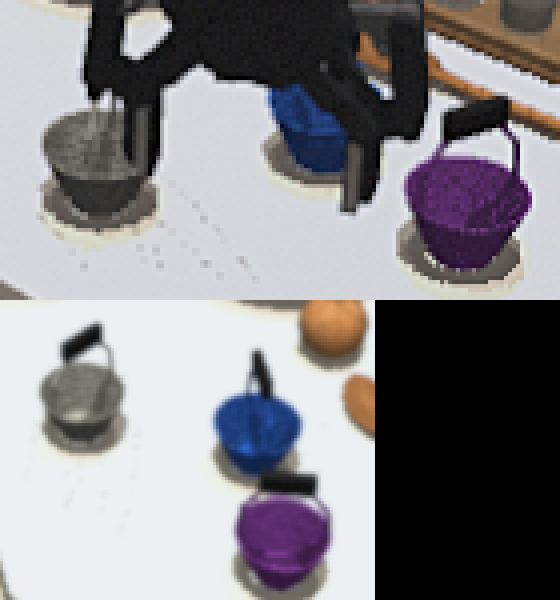

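The crop confirms it: the steel grey filter is the left one, and blue and purple are the look-alikes. I need a clearer view of the tall white panel on the left before sweeping that way.

```bash
python3 - <<'E'
from h import *
x1=read_camera("scene");x2=read_camera("side")
f=lambda x:cv2.convertScaleAbs(x,alpha=1.3,beta=30)
a=cv2.resize(f(x1)[:, 0:260],(372,600),interpolation=2);b=cv2.resize(f(x2)[:,100:370],(386,600),interpolation=2)
save("d1.png",np.hstack([a,b]))
E
```

```text
(no output)
```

View pics/d1.png

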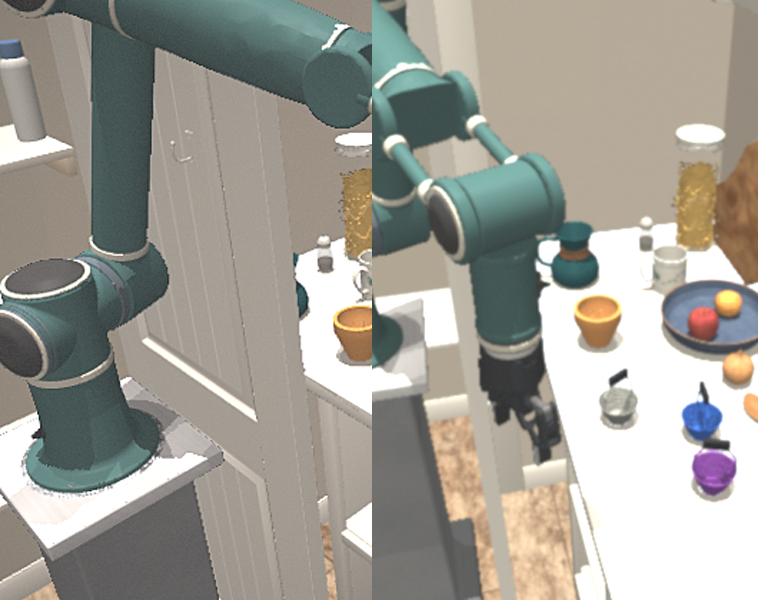

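```bash
python3 - <<'E'
from h import *
cs,cd=calibration("scene"),calibration("side")
for c in(cs,cd):
    print("f",np.array(c["camera_matrix"])[0,0],"fwd",np.array(c["R"])[2].round(2),[round(x,2) for x in np.ravel(c["dist_coeffs"])])
lsd=cv2.createLineSegmentDetector()
for n,c0,c1 in(("scene",30,240),("side",120,240)):
    g=cv2.cvtColor(read_camera(n),cv2.COLOR_RGB2GRAY);L=lsd.detect(g)[0][:,0]
    cal=calibration(n)
    for l in sorted(L.tolist(),key=lambda l:l[0]):
        if abs(l[3]-l[1])>35 and c0<l[0]<c1 and abs(l[2]-l[0])<.4*abs(l[3]-l[1]):
            o,v=ray(cal,(l[1],l[0]));_,w=ray(cal,(l[3],l[2]));m=np.cross(v,w);m/=np.linalg.norm(m)
            # azimuth of the vertical plane; m_z ~0 if vertical
            print(n,np.round(l),"mz",m[2].round(2),"az",np.degrees(np.arctan2(-m[0],m[1])).round(1) )
print("cart/base chk: base proj",proj(cs,[[0,0,0],[0,0,.3]]),proj(cd,[[0,0,0],[0,0,.3]]))
# floor: strip bottom candidates
for p in((.258,-.272),(.312,-.199),(.3,.0),(.3,.3)):
    print(p,[ (z,proj(cs,[[*p,z]])[0].round().tolist(),proj(cd,[[*p,z]])[0].round().tolist()) for z in(-.9,-.6,0,.3,.6)])
E
```

```text
f 521.3409936430335 fwd [ 0.62  0.62 -0.48] [np.float64(-0.05), np.float64(0.0), np.float64(0.0), np.float64(0.0), np.float64(0.0)]
f 498.76489357640816 fwd [ 0.24  0.79 -0.56] [np.float64(-0.06), np.float64(0.0), np.float64(0.0), np.float64(0.0), np.float64(0.0)]
scene [63. 68. 63. 17.] mz -0.21 az -115.4
scene [ 63. 162.  64.  71.] mz -0.21 az -115.5
scene [108.  34. 103. 158.] mz 0.21 az 60.3
scene [135. 336. 152. 416.] mz -0.0 az 65.6
scene [190. 378. 184. 334.] mz -0.01 az -121.3
scene [222. 281. 226. 319.] mz -0.0 az 53.1
side [134. 275. 149. 343.] mz -0.0 az 95.8
side [143.   1. 149.  48.] mz -0.0 az 89.4
side [158. 418. 149. 382.] mz -0.0 az -83.1
side [160. 237. 154. 202.] mz -0.0 az -88.8
side [170. 367. 177. 418.] mz 0.03 az 90.7
side [173. 237. 167. 186.] mz -0.02 az -91.3
side [176.  67. 169.   1.] mz 0.0 az -93.3
side [217. 234. 233. 301.] mz -0.12 az 88.8
side [237. 340. 259. 418.] mz -0.14 az 90.5
cart/base chk: base proj [[ 65.16047602 314.13126628]
 [ 33.78173364 203.72650351]] [[ 84.68562979 240.33865291]
 [ 60.99426388 150.23195467]]
(0.258, -0.272) [(-0.9, [243.0, 528.0], [208.0, 465.0]), (-0.6, [237.0, 471.0], [201.0, 418.0]), (0, [220.0, 314.0], [182.0, 287.0]), (0.3, [209.0, 201.0], [168.0, 190.0]), (0.6, [195.0, 55.0], [151.0, 61.0])]
(0.312, -0.199) [(-0.9, [240.0, 502.0], [219.0, 444.0]), (-0.6, [234.0, 445.0], [213.0, 397.0]), (0, [218.0, 290.0], [198.0, 266.0]), (0.3, [208.0, 183.0], [188.0, 172.0]), (0.6, [194.0, 46.0], [175.0, 49.0])]
(0.3, 0.0) [(-0.9, [201.0, 468.0], [208.0, 401.0]), (-0.6, [192.0, 412.0], [202.0, 354.0]), (0, [168.0, 262.0], [186.0, 226.0]), (0.3, [153.0, 161.0], [175.0, 138.0]), (0.6, [135.0, 36.0], [163.0, 26.0])]
(0.3, 0.3) [(-0.9, [154.0, 421.0], [198.0, 346.0]), (-0.6, [142.0, 366.0], [192.0, 299.0]), (0, [112.0, 225.0], [177.0, 178.0]), (0.3, [94.0, 134.0], [167.0, 98.0]), (0.6, [72.0, 23.0], [156.0, 1.0])]
```

The panel seems to stand between the robot and the carafe, at about x = 0.25. I'll swing the arm away from it first, which uncovers it in the side view.

>>> step_arm --targets '[[[0, 0, 0], [-40, 0, 0], 85], [[0, 0, 0], [-40, 0, 0], 85], [[0, 0, 0], [-40, 0, 0], 85], [[0, 0, 0], [-40, 0, 0], 85], [[0, 0, 0], [-40, 0, 0], 85]]'

```text
time: 1.72
tool_pos: [0.1077, -0.696, 0.304]
tcp_rot: [3.064, 0.692, -0.0]
wrist_force: [0.2, -1.8, -0.2]
width: 0.997
grip_force: 0.0
```

```bash
python3 - <<'E'
from h import *
s=read_state();print(s["time"],s["tool_pos"])
x1=read_camera("scene");x2=read_camera("side");cs=calibration("scene")
f=lambda x:cv2.convertScaleAbs(x,alpha=1.3,beta=30)
a=cv2.resize(f(x1)[:, 0:280],(400,600),interpolation=2);b=cv2.resize(f(x2)[:,90:370],(400,600),interpolation=2)
save("d2.png",np.hstack([a,b]))
lsd=cv2.createLineSegmentDetector()
def info(n,l):
    cal=calibration(n);o,v=ray(cal,(l[1],l[0]));_,w=ray(cal,(l[3],l[2]));m=np.cross(v,w);m/=np.linalg.norm(m);h=np.cross(m,[0,0,1]);
    return m[2].round(2),(np.degrees(np.arctan2(h[1],h[0]))%180).round(1)
for n,c0,c1 in(("scene",30,240),("side",110,250)):
    L=lsd.detect(cv2.cvtColor(read_camera(n),cv2.COLOR_RGB2GRAY))[0][:,0]
    for l in sorted(L.tolist(),key=lambda l:l[0]):
        if np.hypot(l[3]-l[1],l[2]-l[0])>38 and c0<l[0]<c1: print(n,np.round(l).astype(int),*info(n,l))
E
```

```text
1.7167 [ 0.10767993 -0.69601498  0.30402028]
scene [ 34 383 118 336] -0.75 179.8
scene [ 36 392 133 336] -0.74 180.0
scene [ 37 227   2 209] 0.64 98.4
scene [ 65 349  28 366] 0.77 173.5
scene [70 81 61 38] 0.0 66.8
scene [ 99 239 179 295] -0.57 90.5
scene [105 232 141 257] -0.59 89.9
scene [118  72 114 176] 0.2 59.2
scene [126 214  90 232] 0.85 7.3
scene [135 336 152 416] -0.0 65.6
scene [158  95 119  72] 0.78 78.0
scene [160 172 154 131] -0.0 58.9
scene [177 287 102 235] 0.58 90.3
scene [179 339 186 386] 0.0 59.7
scene [182 334 150 309] 0.5 89.4
scene [193  62 235  50] -0.96 8.9
scene [195 411 184 334] -0.0 59.0
scene [208 109 248 133] -0.78 75.2
scene [212 261 268 295] -0.66 89.9
scene [222 279 227 328] -0.0 53.2
scene [238 373 298 419] -0.52 90.1
side [114  10 123  81] 0.03 92.0
side [126  97 132 139] 0.02 92.2
side [134 275 149 343] -0.0 95.8
side [143   1 156 104] -0.0 89.4
side [153 201 110 207] 0.85 1.6
side [170 367 177 418] 0.04 90.6
side [177  79 169   1] -0.0 86.7
side [187 238 193 281] -0.0 87.7
side [198 171 268 419] -0.15 90.1
side [238 342 259 418] -0.14 90.5
```

View pics/d2.png

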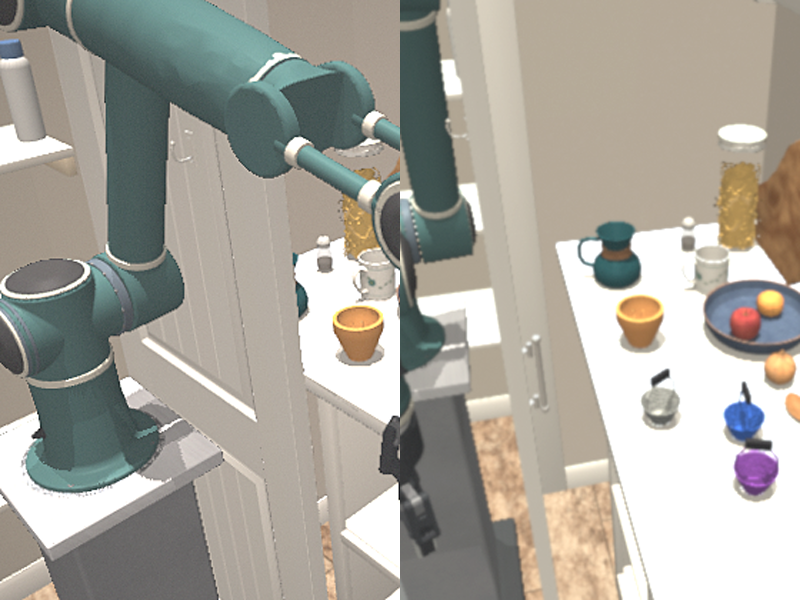

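```bash
python3 - <<'E'
from h import *
cs,cd=calibration("scene"),calibration("side")
for a,b in(((103,126),(91,128)),((110,127),(94,128)),((95,123),(88,125))):
    x,e=tri([ray(cs,a),ray(cd,b)]);print("hook",x.round(3),np.round(e,3))
x1=read_camera("scene");x2=read_camera("side")
f=lambda x:cv2.convertScaleAbs(x,alpha=1.4,beta=20)
a=cv2.resize(f(x1)[60:260,80:230],(450,600),interpolation=2);b=cv2.resize(f(x2)[0:350,100:300],(343,600),interpolation=2)
save("d3.png",np.hstack([a,b]))
E
```

```text
hook [ 0.199 -0.103  0.487] [0.005 0.005]
hook [ 0.198 -0.102  0.476] [0.001 0.001]
hook [ 0.193 -0.109  0.502] [0.009 0.009]
```

View pics/d3.png

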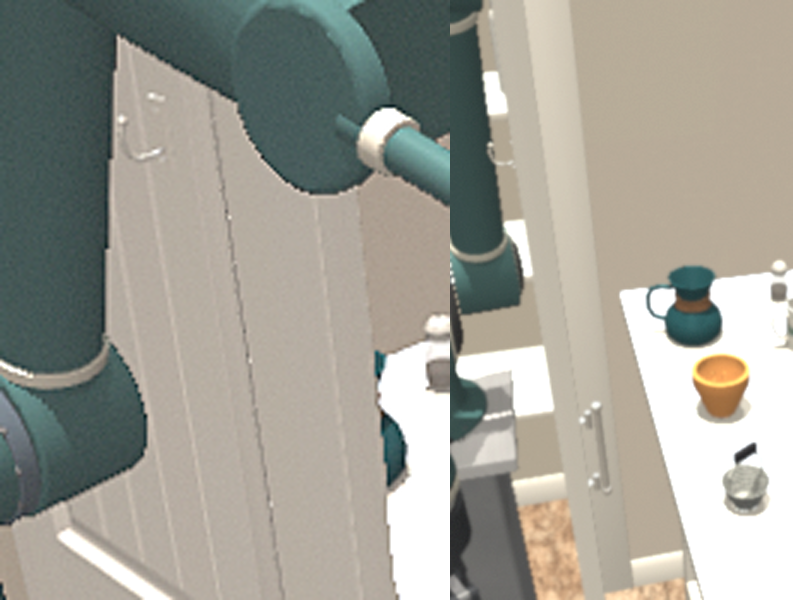

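The hook triangulates to (0.20,-0.10,0.48). So a tall pantry door stands at about x = 0.24, with its free edge near y = -0.28 and the handle on its far side. The forearm may meet it at an azimuth of about -60°. I'll return to the start pose, then creep past it while watching base torque and tracking error.

>>> step_arm --targets '[[[0, 0, 0], [40, 0, 0], 85], [[0, 0, 0], [40, 0, 0], 85], [[0, 0, 0], [40, 0, 0], 85], [[0, 0, 0], [40, 0, 0], 85], [[0, 0, 0], [40, 0, 0], 85]]'

```text
time: 2.43
tool_pos: [0.2929, -0.6074, 0.3041]
tcp_rot: [3.064, 0.694, 0.001]
wrist_force: [0.3, -0.6, 0.2]
width: 0.994
grip_force: 0.0
```

```bash
cat >> h.py <<'E'
def st():
    s=read_state();p=s["tool_pos"];R=Ro.from_rotvec(s["tcp_rot"]).as_matrix()
    print("t%.2f"%s["time"],"tcp",p.round(4),"az%.1f"%np.degrees(np.arctan2(p[1],p[0])),"q",np.round(s["q"],3),"tau",np.round(s["joint_torque"],1),"F",np.round(s["wrist_force"],1),"w%.3f g%.0f"%(s["width"],s["grip_force"]),"ty",R[:,1].round(3),"tz",R[:,2].round(3));return s,R
E
python3 - <<'E'
from h import *
st()
# wrist view of the door side: where would door corner appear
import json
cw=calibration("wrist");o,v=ray(cw,(210,280));print("wrist cam",o.round(3),v.round(2))
print(proj(cw,[[.25,-.28,0],[.25,-.28,.2],[.49,-.35,.1],[.5,-.12,.087]]).round())
E
```

```text
t2.43 tcp [ 0.2929 -0.6074  0.3041] az-64.3 q [-1.159  0.262  1.605  0.     1.274 -0.034] tau [ -4.  -52.2 -36.2  -0.    0.2  -0.7] F [ 0.3 -0.6  0.2] w0.994 g0 ty [ 0.431 -0.902  0.   ] tz [ 0. -0. -1.]
wrist cam [ 0.356 -0.577  0.375] [-0.26 -0.14 -0.95]
[[  13.   89.]
 [-230.   74.]
 [  77. -187.]
 [-117. -241.]]
```

>>> step_arm --targets '[[[0, 0, -0.015], [10, 0, 0], 85], [[0, 0, -0.015], [10, 0, 0], 85], [[0, 0, -0.015], [10, 0, 0], 85], [[0, 0, 0], [0, 0, 0], 85]]'

```text
time: 2.77
tool_pos: [0.3183, -0.5953, 0.304]
tcp_rot: [-3.047, -0.764, -0.001]
wrist_force: [-0.4, 0.7, 0.6]
width: 0.998
grip_force: 0.0
```

```bash
python3 -c "
from h import *
st()"
```

```text
t2.77 tcp [ 0.3183 -0.5953  0.304 ] az-61.9 q [-1.117  0.264  1.604  0.     1.274 -0.038] tau [  0.9 -51.6 -36.8   0.1   0.   -0. ] F [-0.4  0.7  0.6] w0.998 g0 ty [ 0.472 -0.882  0.   ] tz [ 0.  0. -1.]
```

>>> step_arm --targets '[[[0, 0, -0.015], [10, 0, 0], 85], [[0, 0, -0.015], [10, 0, 0], 85], [[0, 0, 0], [0, 0, 0], 85]]'

```text
time: 3.02
tool_pos: [0.3351, -0.5864, 0.3038]
tcp_rot: [-3.036, -0.807, -0.001]
wrist_force: [0.2, 0.5, 0.6]
width: 1.001
grip_force: 0.0
```

```bash
python3 -c "
from h import *
st()"
```

```text
t3.02 tcp [ 0.3351 -0.5864  0.3038] az-60.3 q [-1.089e+00  2.650e-01  1.603e+00  1.000e-03  1.274e+00 -3.800e-02] tau [  0.1 -51.6 -36.8   0.   -0.   -0. ] F [0.2 0.5 0.6] w1.001 g0 ty [ 0.496 -0.868 -0.   ] tz [ 0.001  0.001 -1.   ]
```

>>> step_arm --targets '[[[0, 0, -0.015], [8, 0, 0], 85], [[0, 0, 0], [0, 0, 0], 85]]'

```text
time: 3.18
tool_pos: [0.3418, -0.5825, 0.3038]
tcp_rot: [-3.03, -0.83, -0.001]
wrist_force: [0.3, 0.3, -0.1]
width: 0.994
grip_force: 0.0
```

```bash
python3 -c "
from h import *
st()"
```

```text
t3.18 tcp [ 0.3418 -0.5825  0.3038] az-59.6 q [-1.077e+00  2.650e-01  1.603e+00  1.000e-03  1.274e+00 -4.100e-02] tau [ -0.1 -51.5 -36.8  -0.   -0.   -0. ] F [ 0.3  0.3 -0.1] w0.994 g0 ty [ 0.509 -0.861 -0.   ] tz [ 0.  0. -1.]
```

>>> step_arm --targets '[[[0, 0, -0.018], [10, 0, 0], 85], [[0, 0, 0], [0, 0, 0], 85]]'

```text
time: 3.35
tool_pos: [0.3509, -0.5771, 0.3039]
tcp_rot: [-3.022, -0.858, -0.001]
wrist_force: [0.9, -0.0, -0.3]
width: 0.994
grip_force: 0.0
```

```bash
python3 -c "
from h import *
st()"
```

```text
t3.35 tcp [ 0.3509 -0.5771  0.3039] az-58.7 q [-1.062e+00  2.650e-01  1.603e+00  1.000e-03  1.274e+00 -4.400e-02] tau [ -0.3 -51.5 -36.8  -0.1  -0.   -0. ] F [ 0.9 -0.  -0.3] w0.994 g0 ty [ 0.525 -0.851 -0.   ] tz [ 0.001  0.001 -1.   ]
```

>>> step_arm --targets '[[[0, 0, -0.018], [5, 0, 0], 85], [[0, 0, 0], [0, 0, 0], 85]]'

```text
time: 3.52
tool_pos: [0.3548, -0.5747, 0.3039]
tcp_rot: [-3.014, -0.885, -0.001]
wrist_force: [-0.4, -0.1, -0.1]
width: 1.0
grip_force: 0.0
```

```bash
python3 -c "
from h import *
st()
save('e1.png',np.vstack([read_camera('side')[:,:300]]),1.4)"
```

```text
t3.52 tcp [ 0.3548 -0.5747  0.3039] az-58.3 q [-1.055  0.265  1.603  0.     1.274 -0.055] tau [ -0.  -51.5 -36.8  -0.   -0.   -0.1] F [-0.4 -0.1 -0.1] w1.000 g0 ty [ 0.541 -0.841 -0.   ] tz [ 0.  0. -1.]
```

View pics/e1.png

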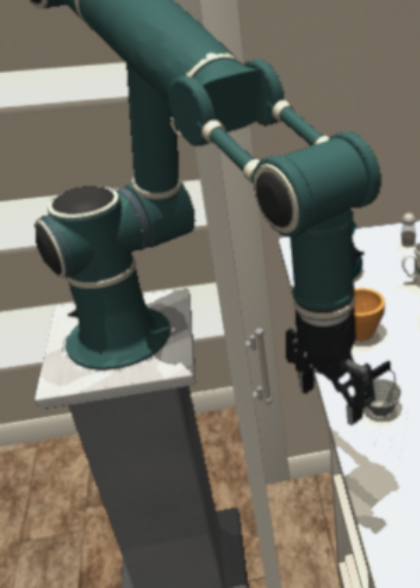

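The view shows the door's free edge close beside the forearm's elbow block. So far the torque is near zero, so I'll keep creeping.

>>> step_arm --targets '[[[0, 0, -0.012], [8, 0, 0], 85], [[0, 0, 0], [0, 0, 0], 85]]'

```text
time: 3.73
tool_pos: [0.3617, -0.5702, 0.3039]
tcp_rot: [-3.009, -0.902, -0.001]
wrist_force: [-0.3, 0.5, 0.2]
width: 1.002
grip_force: 0.0
```

```bash
python3 -c "
from h import *
st()"
```

```text
t3.73 tcp [ 0.3617 -0.5702  0.3039] az-57.6 q [-1.043e+00  2.640e-01  1.603e+00  1.000e-03  1.274e+00 -5.500e-02] tau [ -0.2 -51.5 -36.8  -0.1  -0.   -0. ] F [-0.3  0.5  0.2] w1.002 g0 ty [ 0.55  -0.835  0.   ] tz [ 0.001  0.    -1.   ]
```

>>> step_arm --targets '[[[0, 0, -0.012], [8, 0, 0], 85], [[0, 0, 0], [0, 0, 0], 85]]'

```text
time: 3.9
tool_pos: [0.3686, -0.5657, 0.3039]
tcp_rot: [-3.003, -0.921, -0.001]
wrist_force: [0.0, 0.3, -0.3]
width: 0.994
grip_force: 0.0
```

```bash
python3 -c "
from h import *
st()"
```

```text
t3.90 tcp [ 0.3686 -0.5657  0.3039] az-56.9 q [-1.031e+00  2.640e-01  1.604e+00  1.000e-03  1.274e+00 -5.500e-02] tau [ -0.2 -51.5 -36.8  -0.   -0.   -0. ] F [ 0.   0.3 -0.3] w0.994 g0 ty [ 0.561 -0.828 -0.   ] tz [ 0.001  0.    -1.   ]
```

>>> step_arm --targets '[[[0, 0, -0.012], [8, 0, 0], 85], [[0, 0, 0], [0, 0, 0], 85]]'

```text
time: 4.07
tool_pos: [0.3753, -0.5612, 0.3039]
tcp_rot: [-2.998, -0.939, -0.001]
wrist_force: [-0.4, -0.1, -0.3]
width: 0.992
grip_force: 0.0
```

```bash
python3 -c "
from h import *
st()"
```

```text
t4.07 tcp [ 0.3753 -0.5612  0.3039] az-56.2 q [-1.019e+00  2.640e-01  1.604e+00  1.000e-03  1.274e+00 -5.500e-02] tau [ -0.2 -51.5 -36.8  -0.   -0.   -0. ] F [-0.4 -0.1 -0.3] w0.992 g0 ty [ 0.571 -0.821 -0.   ] tz [ 0.001  0.    -1.   ]
```

>>> step_arm --targets '[[[0, 0, -0.012], [8, 0, 0], 85], [[0, 0, 0], [0, 0, 0], 85]]'

```text
time: 4.23
tool_pos: [0.3818, -0.5566, 0.3039]
tcp_rot: [-2.992, -0.957, -0.001]
wrist_force: [-0.2, -0.5, 0.4]
width: 0.995
grip_force: 0.0
```

```bash
python3 -c "
from h import *
st()"
```

```text
t4.23 tcp [ 0.3818 -0.5566  0.3039] az-55.5 q [-1.007e+00  2.640e-01  1.604e+00  1.000e-03  1.274e+00 -5.500e-02] tau [ -0.2 -51.5 -36.8  -0.   -0.   -0. ] F [-0.2 -0.5  0.4] w0.995 g0 ty [ 0.58  -0.814  0.   ] tz [ 0.001  0.    -1.   ]
```

>>> step_arm --targets '[[[0, 0, -0.02], [12, 0, 0], 85], [[0, 0, 0], [0, 0, 0], 85]]'

```text
time: 4.4
tool_pos: [0.392, -0.5493, 0.3039]
tcp_rot: [-2.982, -0.988, -0.002]
wrist_force: [-0.6, 0.1, -0.3]
width: 0.995
grip_force: 0.0
```

```bash
python3 -c "
from h import *
st()"
```

```text
t4.40 tcp [ 0.392  -0.5493  0.3039] az-54.5 q [-9.880e-01  2.640e-01  1.604e+00  1.000e-03  1.274e+00 -5.800e-02] tau [ -0.3 -51.5 -36.8  -0.1  -0.   -0. ] F [-0.6  0.1 -0.3] w0.995 g0 ty [ 0.597 -0.802 -0.   ] tz [ 0.001  0.001 -1.   ]
```

>>> step_arm --targets '[[[0, 0, -0.02], [12, 0, 0], 85], [[0, 0, 0], [0, 0, 0], 85]]'

```text
time: 4.57
tool_pos: [0.4018, -0.5421, 0.3039]
tcp_rot: [-2.972, -1.018, -0.002]
wrist_force: [-0.6, -0.6, -1.0]
width: 0.996
grip_force: 0.0
```

```bash
python3 -c "
from h import *
st()
save('e2.png',read_camera('scene')[:,:400],1.4)"
```

```text
t4.57 tcp [ 0.4018 -0.5421  0.3039] az-53.5 q [-9.700e-01  2.630e-01  1.605e+00  1.000e-03  1.274e+00 -6.000e-02] tau [ -0.3 -51.4 -36.8  -0.1  -0.   -0. ] F [-0.6 -0.6 -1. ] w0.996 g0 ty [ 0.613 -0.79   0.   ] tz [ 0.001  0.001 -1.   ]
```

View pics/e2.png

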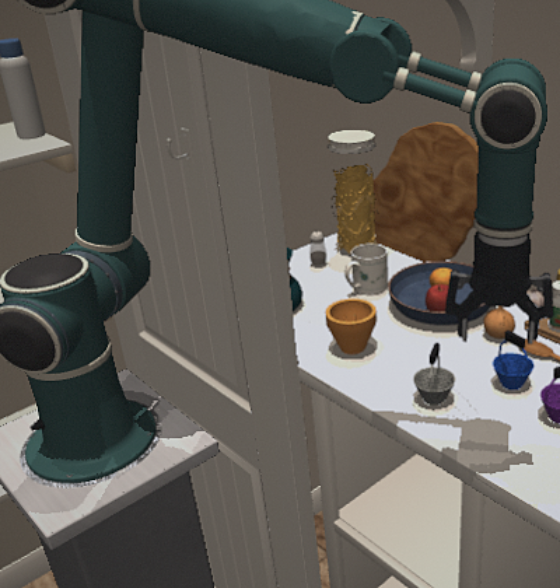

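No contact yet. The steel filter is now well seen at scaled px (434,385), with its bar edge-on at (434,353).

>>> step_arm --targets '[[[0, 0, -0.018], [10, 0, 0], 85], [[0, 0, 0], [0, 0, 0], 85]]'

```text
time: 4.78
tool_pos: [0.4092, -0.5363, 0.3039]
tcp_rot: [-2.963, -1.044, -0.001]
wrist_force: [-0.6, -0.6, -0.5]
width: 0.993
grip_force: 0.0
```

```bash
python3 -c "
from h import *
st()"
```

```text
t4.78 tcp [ 0.4092 -0.5363  0.3039] az-52.7 q [-9.560e-01  2.630e-01  1.605e+00  1.000e-03  1.274e+00 -6.300e-02] tau [ -0.2 -51.4 -36.8  -0.1  -0.   -0. ] F [-0.6 -0.6 -0.5] w0.993 g0 ty [ 0.627 -0.779 -0.   ] tz [ 0.001  0.001 -1.   ]
```

>>> step_arm --targets '[[[0, 0, -0.018], [10, 0, 0], 85], [[0, 0, 0], [0, 0, 0], 85]]'

```text
time: 4.95
tool_pos: [0.4171, -0.5299, 0.3039]
tcp_rot: [-2.953, -1.071, -0.001]
wrist_force: [-0.3, -0.0, 0.0]
width: 0.995
grip_force: 0.0
```

```bash
python3 -c "
from h import *
s,R=st()
# arm-plane locations of elbow block and forearm in scene picture
q=s['q'][0];cs=calibration('scene');n=np.array([-np.sin(q),np.cos(q),0])
for rc in((47,262),(10,180),(80,365)):
    o,v=ray(cs,rc);x=o+v*((.026-n@o)/(n@v));print(rc,x.round(3),'r',np.hypot(*x[:2]).round(3))
"
```

```text
t4.95 tcp [ 0.4171 -0.5299  0.3039] az-51.8 q [-9.410e-01  2.630e-01  1.605e+00  1.000e-03  1.273e+00 -6.600e-02] tau [ -0.2 -51.4 -36.8  -0.   -0.   -0. ] F [-0.3 -0.   0. ] w0.995 g0 ty [ 0.641 -0.768  0.   ] tz [ 0.001  0.001 -1.   ]
(47, 262) [ 0.315 -0.389  0.62 ] r 0.501
(10, 180) [ 0.233 -0.275  0.681] r 0.361
(80, 365) [ 0.421 -0.533  0.565] r 0.679
```

>>> step_arm --targets '[[[0, 0, -0.018], [10, 0, 0], 85], [[0, 0, -0.018], [5, 0, 0], 85], [[0, 0, 0], [0, 0, 0], 85]]'

```text
time: 5.2
tool_pos: [0.4284, -0.5204, 0.3039]
tcp_rot: [-2.933, -1.124, -0.001]
wrist_force: [-0.6, 0.3, 0.2]
width: 0.994
grip_force: 0.0
```

```bash
python3 -c "
from h import *
st()"
```

```text
t5.20 tcp [ 0.4284 -0.5204  0.3039] az-50.5 q [-9.190e-01  2.620e-01  1.606e+00  1.000e-03  1.273e+00 -8.100e-02] tau [  0.1 -51.4 -36.8   0.   -0.   -0.1] F [-0.6  0.3  0.2] w0.994 g0 ty [ 0.668 -0.744 -0.   ] tz [ 0.  0. -1.]
```

>>> step_arm --targets '[[[0, 0, -0.018], [10, 0, 0], 85], [[0, 0, -0.018], [5, 0, 0], 85], [[0, 0, 0], [0, 0, 0], 85]]'

```text
time: 5.45
tool_pos: [0.4394, -0.5103, 0.3039]
tcp_rot: [-2.913, -1.177, -0.001]
wrist_force: [0.9, -0.4, 0.1]
width: 0.995
grip_force: 0.0
```

```bash
python3 -c "
from h import *
st()"
```

```text
t5.45 tcp [ 0.4394 -0.5103  0.3039] az-49.3 q [-8.970e-01  2.610e-01  1.608e+00  1.000e-03  1.273e+00 -9.400e-02] tau [  0.1 -51.3 -36.8   0.   -0.   -0.1] F [ 0.9 -0.4  0.1] w0.995 g0 ty [ 0.695 -0.719 -0.   ] tz [ 0.  0. -1.]
```

>>> step_arm --targets '[[[0, 0, -0.018], [10, 0, 0], 85], [[0, 0, -0.018], [5, 0, 0], 85], [[0, 0, 0], [0, 0, 0], 85]]'

```text
time: 5.7
tool_pos: [0.4501, -0.4998, 0.3039]
tcp_rot: [-2.891, -1.229, -0.001]
wrist_force: [0.1, 0.7, 0.6]
width: 0.997
grip_force: 0.0
```

```bash
python3 -c "
from h import *
s,R=st()
im=read_camera('side');save('e3.png',im[:300,:300],2.0)
q=s['q'][0];cs=calibration('side')
print(proj(cs,[[.25,-.28,z] for z in(.3,.6,.7)]).round())
"
```

```text
t5.70 tcp [ 0.4501 -0.4998  0.3039] az-48.0 q [-8.750e-01  2.590e-01  1.609e+00  1.000e-03  1.273e+00 -1.080e-01] tau [  0.1 -51.2 -36.8   0.   -0.   -0.1] F [0.1 0.7 0.6] w0.997 g0 ty [ 0.72  -0.694  0.   ] tz [ 0.  0. -1.]
[[165. 193.]
 [147.  63.]
 [140.  10.]]
```

View pics/e3.png

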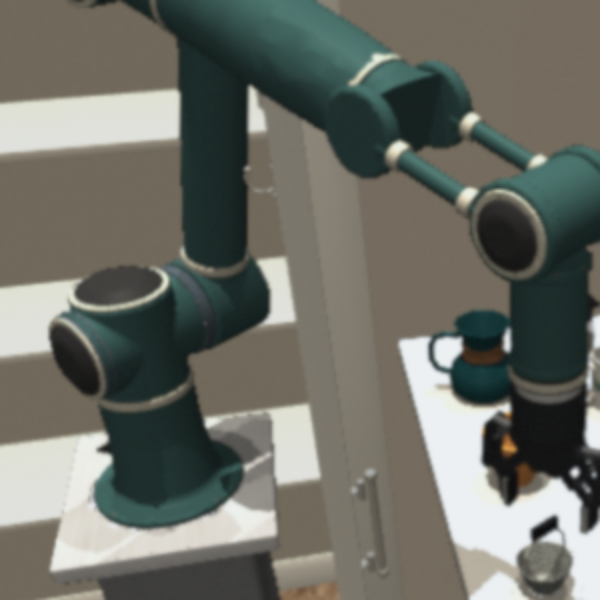

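Forearm centre line is already at the door's edge line and there is still no torque or lag. I'll go on in somewhat larger steps, checking each.

>>> step_arm --targets '[[[0, 0, -0.025], [12, -4, 0], 85], [[0, 0, -0.025], [12, -4, 0], 85], [[0, 0, 0], [0, 0, 0], 85]]'

```text
time: 6.0
tool_pos: [0.4609, -0.4754, 0.3038]
tcp_rot: [-2.858, -1.302, -0.002]
wrist_force: [-1.1, 0.6, 0.4]
width: 0.992
grip_force: 0.0
```

```bash
python3 -c "
from h import *
st()"
```

```text
t6.00 tcp [ 0.4609 -0.4754  0.3038] az-45.9 q [-8.390e-01  2.400e-01  1.633e+00  1.000e-03  1.269e+00 -1.240e-01] tau [ -0.2 -50.1 -36.9   0.   -0.   -0.1] F [-1.1  0.6  0.4] w0.992 g0 ty [ 0.754 -0.656 -0.001] tz [ 0.     0.002 -1.   ]
```

>>> step_arm --targets '[[[0, 0, -0.025], [12, -4, 0], 85], [[0, 0, -0.025], [12, -4, 0], 85], [[0, 0, 0], [0, 0, 0], 85]]'

```text
time: 6.25
tool_pos: [0.4704, -0.4518, 0.3039]
tcp_rot: [-2.824, -1.373, -0.001]
wrist_force: [-0.3, -0.1, -1.1]
width: 0.997
grip_force: 0.0
```

```bash
python3 -c "
from h import *
st()"
```

```text
t6.25 tcp [ 0.4704 -0.4518  0.3039] az-43.8 q [-8.040e-01  2.220e-01  1.656e+00  1.000e-03  1.265e+00 -1.390e-01] tau [  0.  -49.1 -36.8   0.   -0.   -0.1] F [-0.3 -0.1 -1.1] w0.997 g0 ty [ 0.787 -0.618 -0.001] tz [ 0.     0.001 -1.   ]
```

>>> step_arm --targets '[[[0, 0, -0.025], [12, -4, 0], 85], [[0, 0, -0.025], [12, -4, 0], 85], [[0, 0, 0], [0, 0, 0], 85]]'

```text
time: 6.5
tool_pos: [0.4785, -0.4281, 0.3039]
tcp_rot: [-2.789, -1.443, -0.001]
wrist_force: [0.7, 1.0, -0.4]
width: 0.995
grip_force: 0.0
```

```bash
python3 -c "
from h import *
st()"
```

```text
t6.50 tcp [ 0.4785 -0.4281  0.3039] az-41.8 q [-7.690e-01  2.030e-01  1.679e+00  1.000e-03  1.261e+00 -1.540e-01] tau [  0.1 -48.  -36.8   0.   -0.   -0.1] F [ 0.7  1.  -0.4] w0.995 g0 ty [ 0.816 -0.578 -0.001] tz [ 0.     0.001 -1.   ]
```

>>> step_arm --targets '[[[0, 0, -0.05], [25, -12, 0], 85], [[0, 0, -0.05], [25, -12, 0], 85], [[0, 0, -0.05], [25, -12, 0], 85], [[0, 0, -0.05], [25, -12, 0], 85], [[0, 0, 0], [0, 0, 0], 85]]'

```text
time: 6.92
tool_pos: [0.4883, -0.316, 0.3038]
tcp_rot: [-2.629, -1.716, -0.002]
wrist_force: [0.0, 0.6, -0.4]
width: 0.998
grip_force: 0.0
```

```bash
python3 -c "
from h import *
st()"
```

```text
t6.92 tcp [ 0.4883 -0.316   0.3038] az-32.9 q [-0.618  0.089  1.808  0.002  1.246 -0.204] tau [  0.9 -41.8 -36.9   0.2  -0.   -0.1] F [ 0.   0.6 -0.4] w0.998 g0 ty [ 0.915 -0.402 -0.001] tz [-0.     0.003 -1.   ]
```

>>> step_arm --targets '[[[0, 0, -0.05], [25, -12, 0], 85], [[0, 0, -0.05], [25, -12, 0], 85], [[0, 0, -0.05], [25, -12, 0], 85], [[0, 0, 0], [25, -12, 0], 85], [[0, 0, 0], [0, 0, 0], 85]]'

```text
time: 7.33
tool_pos: [0.476, -0.2066, 0.3038]
tcp_rot: [-2.495, -1.905, -0.001]
wrist_force: [-0.8, -0.7, 0.4]
width: 0.999
grip_force: 0.0
```

```bash
cat >> h.py <<'E'
def look(cam,qs):
    im=read_camera(cam);cal=calibration(cam);out=[]
    for q,z in qs:
        for r in tip_of(cam,q)[:3]: print(cam,q,"%.2f"%r["score"],np.round(r["at"]),atz(cal,r["at"],z).round(4))
    return im,cal
E
python3 -c "
from h import *
st()
Q=(('dripper_rim',.087),('dripper',0),('carafe_mouth',.13),('filter_grip',.098))
for c in('wrist','side','scene'):
    look(c,Q)
    print([ (np.round(r['extent']),round(r['score'],2)) for r in look_for(c,'dripper')[:2]])
"
```

```text
t7.33 tcp [ 0.476  -0.2066  0.3038] az-23.5 q [-0.458 -0.032  1.933  0.002  1.243 -0.192] tau [  0.8 -35.  -36.9   0.2   0.    0.3] F [-0.8 -0.7  0.4] w0.999 g0 ty [ 0.965 -0.264 -0.001] tz [-0.001  0.002 -1.   ]
wrist dripper_rim 0.97 [ 91. 278.] [ 0.5008 -0.1206  0.087 ]
wrist dripper 0.58 [ 94. 276.] [ 0.4988 -0.1171  0.    ]
wrist filter_grip 0.78 [322. 322.] [ 0.4855 -0.3577  0.098 ]
[(array([222.,  30., 335., 150.]), 0.83)]
side dripper_rim 0.80 [217. 260.] [ 0.506  -0.1337  0.087 ]
side dripper 0.92 [236. 260.] [ 0.5087 -0.1073  0.    ]
side carafe_mouth 0.69 [162. 242.] [0.5076 0.1214 0.13  ]
side filter_grip 0.90 [310. 340.] [ 0.5926 -0.5473  0.098 ]
side filter_grip 0.88 [275. 330.] [ 0.6115 -0.4292  0.098 ]
side filter_grip 0.59 [265. 273.] [ 0.4843 -0.3596  0.098 ]
[(array([240., 203., 277., 244.]), 0.59), (array([289., 171., 319., 207.]), 0.59)]
scene dripper_rim 0.86 [220. 250.] [ 0.509 -0.111  0.087]
scene dripper 0.64 [251. 252.] [ 0.4913 -0.1296  0.    ]
scene dripper 0.42 [251. 308.] [ 0.5986 -0.2467  0.    ]
scene carafe_mouth 0.50 [182. 194.] [0.502  0.1265 0.13  ]
scene filter_grip 0.92 [263. 403.] [ 0.5977 -0.5457  0.098 ]
scene filter_grip 0.71 [241. 367.] [ 0.6211 -0.4245  0.098 ]
scene filter_grip 0.63 [252. 308.] [ 0.4837 -0.3485  0.098 ]
[(array([234., 213., 267., 253.]), 0.87)]
```

The arm is past the door without contact, so it doesn't block the arm. Now I'll refine the dripper position by fitting its silhouette.

```bash
cat >> h.py <<'E'
from scipy.optimize import minimize
PROF={"dripper":[(.05,.087),(.05,.062),(.025,0)],"carafe":[(.046,.13),(.024,.082),(.059,.04)],"filter":[(.038,.0446),(.02,0)]}
def fit(cam,name,xy,z0=0,idx=0):
    rs=cut_out(cam,name);cal=calibration(cam)
    if not rs: print("none");return None
    reg=rs[idx]["region"];a=np.linspace(0,2*np.pi,48)
    def sil(p):
        m=np.zeros((420,560),np.uint8)
        pts=[proj(cal,np.c_[p[0]+r*np.cos(a),p[1]+r*np.sin(a),0*a+z+z0]) for r,z in PROF[name]]
        for i in range(len(pts)-1):
            h=cv2.convexHull(np.vstack(pts[i:i+2]).astype(np.float32));cv2.fillPoly(m,[(h*16).round().astype(int)],1,shift=4)
        return m>0
    def cost(p): m=sil(p);return 1-(m&reg).sum()/max(1,(m|reg).sum())
    r=minimize(cost,xy,method="Nelder-Mead",options=dict(initial_simplex=np.array(xy)+[[0,0],[.015,0],[0,.015]],xatol=3e-4,fatol=1e-4))
    print("fit",cam,name,"%.2f"%rs[idx]["score"],r.x.round(4),"IoU %.3f"%(1-r.fun));return r.x
def go(p,yaw=None):
    """tool-frame shift (mm) and turn about tool z to put TCP at p, tool y at heading yaw(deg)"""
    s,R=st();sh=R.T@(np.array(p)-s["tool_pos"])*1000
    print("shift",sh.round(1),end=" ")
    if yaw is not None:
        d=np.radians(yaw)-np.arctan2(R[1,1],R[0,1]);print("turn tz %.3f"%-((d+np.pi/2)%np.pi-np.pi/2))
E
python3 -c "
from h import *
read_camera('wrist');fit('wrist','dripper',[.5,-.119])
read_camera('scene');fit('scene','dripper',[.5,-.119])
read_camera('side');fit('side','dripper',[.5,-.119])
fit('side','carafe',[.506,.125])
d=np.array([.5,-.119]);u=d/np.hypot(*d)
go([*(d-.046*u),.30],np.degrees(np.arctan2(u[1],u[0])))
"
```

```text
fit wrist dripper 0.65 [ 0.4998 -0.1183] IoU 0.923
fit scene dripper 0.94 [ 0.5022 -0.1188] IoU 0.969
fit side dripper 0.58 [ 0.5018 -0.1228] IoU 0.969
fit side carafe 0.85 [0.4959 0.0922] IoU 0.573
t8.58 tcp [ 0.4769 -0.21    0.3039] az-23.8 q [-0.463 -0.029  1.929 -0.     1.241 -0.194] tau [ -0.  -34.8 -36.4  -0.    0.   -0. ] F [-1.2  1.1  0.5] w0.997 g0 ty [ 0.964 -0.266  0.   ] tz [ 0. -0. -1.]
shift [ 92.3 -47.9   3.9] turn tz -0.035
```

>>> step_arm --targets '[[[0, 0, -0.035], [30, -16, 0], 40], [[0, 0, 0], [31, -16, 0], 40], [[0, 0, 0], [31, -16, 0], 40], [[0, 0, 0], [0, 0, 30], 40], [[0, 0, 0], [0, 0, 0], 40]]'

```text
time: 9.0
tool_pos: [0.4501, -0.107, 0.2701]
tcp_rot: [-2.459, -1.947, 0.006]
wrist_force: [-1.2, -0.2, -1.7]
width: 0.466
grip_force: 0.0
```

```bash
python3 -c "
from h import *
read_camera('wrist');fit('wrist','dripper',[.5,-.119])
print(tip_of('wrist','dripper_rim')[:1],tip_of('wrist','carafe_mouth')[:1])
d=np.array([.5005,-.119]);u=d/np.hypot(*d)
go([*(d-.046*u),.137],np.degrees(np.arctan2(u[1],u[0])));print(nose_length())
" 2>&1 | tail -5; python3 -c "
import workcell;print(workcell.nose_length)"
```

```text
TypeError: 'float' object is not callable
fit wrist dripper 0.71 [ 0.5034 -0.1216] IoU 0.909
[{'at': [199.3, 338.0], 'score': 0.92}] []
t9.20 tcp [ 0.4533 -0.1099  0.2748] az-13.6 q [-0.291 -0.118  2.067 -0.     1.192 -0.056] tau [  0.3 -28.7 -34.8   0.    0.1  -0. ] F [ 0.8 -0.2  0.7] w0.468 g0 ty [ 0.973 -0.233  0.001] tz [ 0.001 -0.001 -1.   ]
shift [  2.1   1.9 137.8] turn tz -0.001
0.0726
```

>>> step_arm --targets '[[[0, 0, 0], [1, 3.5, 30], 40], [[0, 0, 0], [0, 0, 35], 40], [[0, 0, 0], [0, 0, 35], 40], [[0, 0, 0], [0, 0, 27], 40], [[0, 0, 0], [0, 0, 11], 40]]'

```text
time: 9.62
tool_pos: [0.4547, -0.1094, 0.133]
tcp_rot: [-2.464, -1.943, 0.005]
wrist_force: [-0.9, 0.5, -0.3]
width: 0.47
grip_force: 0.0
```

>>> step_arm --targets '[[[0, 0, 0], [0, 0, 0], 30], [[0, 0, 0], [0, 0, 0], 20], [[0, 0, 0], [0, 0, 0], 10], [[0, 0, 0], [0, 0, 0], 0], [[0, 0, 0], [0, 0, 0], 0]]' --grip_force 60

```text
time: 10.03
tool_pos: [0.4579, -0.1095, 0.1379]
tcp_rot: [2.463, 1.945, 0.003]
wrist_force: [-0.6, 0.1, 2.2]
width: 0.085
grip_force: 60.0
```

```bash
python3 -c "
from h import *
st()
read_camera('side');fit('side','dripper',[.5,-.119])"
```

```text
t10.03 tcp [ 0.4579 -0.1095  0.1379] az-13.5 q [-0.288  0.047  2.188 -0.     0.902 -0.054] tau [ -0.  -31.8 -29.4   0.1  -0.   -0. ] F [-0.6  0.1  2.2] w0.085 g60 ty [ 0.973 -0.232  0.004] tz [ 0.004 -0.001 -1.   ]
fit side dripper 0.75 [ 0.5018 -0.123 ] IoU 0.806
```

Grip confirmed at 60 N and about 7–8 mm opening. Lifting.

>>> step_arm --targets '[[[0, 0, 0], [0, 0, -15], 0], [[0, 0, 0], [0, 0, -35], 0], [[0, 0, 0], [0, 0, -40], 0], [[0, 0, 0], [0, 0, -40], 0], [[0, 0, 0], [0, 0, -40], 0]]'

```text
time: 10.55
tool_pos: [0.4554, -0.1086, 0.3072]
tcp_rot: [-2.465, -1.946, 0.001]
wrist_force: [2.3, -0.5, -3.0]
width: 0.089
grip_force: 60.2
```

>>> step_arm --targets '[[[0, 0, 0], [0, 0, -15], 0], [[0, 0, 0], [25, -5, 0], 0], [[0, 0, 0], [25, -5, 0], 0], [[0, 0, 0], [25, -5, 0], 0], [[0, 0, 0], [0, 0, 0], 0]]'

```text
time: 10.97
tool_pos: [0.4585, -0.0292, 0.3208]
tcp_rot: [-2.461, -1.949, -0.002]
wrist_force: [-0.0, 0.1, -2.2]
width: 0.086
grip_force: 60.4
```

```bash
python3 -c "
from h import *
s,R=st()
for c in('wrist','side'):
    im=read_camera(c);cal=calibration(c)
    for q,z in(('carafe_mouth',.13),('carafe',0),('dripper_rim',s['tool_pos'][2]-.138+.087),('dripper',s['tool_pos'][2]-.138)):
        for r in tip_of(c,q)[:2]: print(c,q,round(r['score'],2),np.round(r['at']),atz(cal,r['at'],z).round(4))
    print([np.round(r['extent']) for r in look_for(c,'carafe')[:2]])
    fit(c,'carafe',[.506,.13])
    fit(c,'dripper',(s['tool_pos']+.046*R[:,1])[:2],s['tool_pos'][2]-.138)
print((s['tool_pos']+.046*R[:,1]).round(4))
save('f1.png',np.hstack([cv2.resize(read_camera('wrist'),(400,300)),cv2.resize(read_camera('side')[130:280,180:380],(400,300))]))
"
```

```text
t10.97 tcp [ 0.4585 -0.0292  0.3208] az-3.6 q [-0.119 -0.165  2.021  0.003  1.286  0.111] tau [  0.7 -29.2 -38.8   0.2  -0.1   0.5] F [-0.   0.1 -2.2] w0.086 g60 ty [ 0.973 -0.229 -0.001] tz [-0.     0.003 -1.   ]
wrist carafe 0.91 [ 30. 284.] [0.5025 0.1297 0.    ]
wrist carafe 0.35 [217. 338.] [ 0.5232 -0.1095  0.    ]
wrist dripper_rim 0.79 [278. 377.] [ 0.5015 -0.0401  0.2698]
wrist dripper 0.9 [216. 338.] [ 0.5009 -0.0396  0.1828]
wrist dripper 0.55 [280. 379.] [ 0.5223 -0.0984  0.1828]
[array([188.,   0., 347.,  81.])]
fit wrist carafe 0.83 [0.5028 0.1282] IoU 0.924
fit wrist dripper 0.67 [ 0.5025 -0.0439] IoU 0.645
side carafe_mouth 0.68 [162. 241.] [0.5028 0.1233 0.13  ]
side carafe 0.85 [193. 240.] [0.4998 0.1413 0.    ]
side dripper_rim 0.92 [149. 252.] [ 0.5021 -0.0615  0.2698]
side dripper 0.86 [170. 251.] [ 0.5057 -0.0258  0.1828]
[array([259., 257., 286., 298.]), array([211., 157., 261., 204.])]
fit side carafe 0.90 [0.4942 0.0997] IoU 0.653
none
[ 0.5033 -0.0397  0.3208]
```

View pics/f1.png

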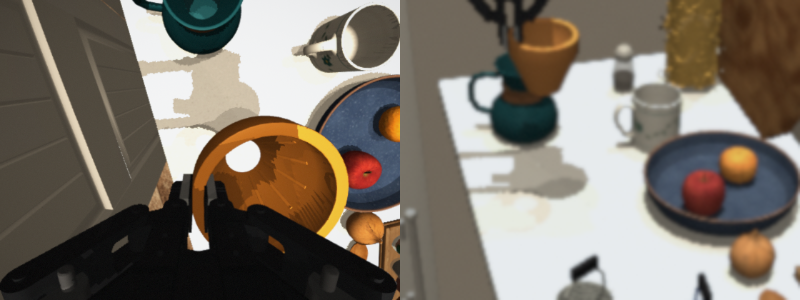

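The wrist view shows the dripper held level at (265,195) and the carafe ahead at (200,20). The door panel on the left stays clear of the gripper. I'll go nearer and measure the mouth.

>>> step_arm --targets '[[[0, 0, 0], [25, -6, 0], 0], [[0, 0, 0], [28, -6, 0], 0], [[0, 0, 0], [27, -6, 0], 0], [[0, 0, 0], [22, -6, 0], 0], [[0, 0, 0], [0, 0, 0], 0]]'

```text
time: 12.28
tool_pos: [0.4593, 0.0755, 0.321]
tcp_rot: [-2.461, -1.95, -0.002]
wrist_force: [-0.6, -0.7, -1.2]
width: 0.086
grip_force: 60.4
```

```bash
cat > m.py <<'E'
from h import *
s,R=st();zd=s['tool_pos'][2]-.138
def ell(cal,c,r,z):
    a=np.linspace(0,2*np.pi,60);return proj(cal,np.c_[c[0]+r*np.cos(a),c[1]+r*np.sin(a),0*a+z])
for c in('wrist','side'):
    im=read_camera(c);cal=calibration(c)
    for q,z in(('carafe_mouth',.13),('dripper_rim',zd+.087),('dripper',zd)):
        for r in tip_of(c,q)[:2]: print(c,q,round(r['score'],2),np.round(r['at']),atz(cal,r['at'],z).round(4))
    rs=cut_out(c,'carafe')
    for r in rs[:2]:
        e=np.array(r['extent']);print('carafe ext',e.round(),round(r['score'],2))
    for n,cc,r,z in(('mouth',(.503,.128),.046,.13),('belly',(.503,.128),.059,.04)):
        p=ell(cal,cc,r,z);print(n,p.min(0).round(),p.max(0).round())
print('dripper by grip',(s['tool_pos']+.046*R[:,1]).round(4))
E
python3 m.py; python3 -c "
from h import *
read_camera('wrist');fit('wrist','carafe',[.503,.128])"
```

```text
t12.28 tcp [0.4593 0.0755 0.321 ] az9.3 q [ 0.108 -0.153  2.011  0.003  1.283  0.338] tau [  0.7 -29.5 -38.3   0.2  -0.1   0.4] F [-0.6 -0.7 -1.2] w0.086 g60 ty [ 0.973 -0.229 -0.   ] tz [ 0.     0.002 -1.   ]
wrist carafe_mouth 0.91 [121. 319.] [0.5076 0.1305 0.13  ]
wrist dripper_rim 0.7 [282. 378.] [0.5027 0.0626 0.27  ]
carafe ext [216.  61. 372. 178.] 0.81
mouth [259.  66.] [370. 180.]
belly [252.  66.] [358. 175.]
side carafe_mouth 0.78 [161. 241.] [0.5036 0.1321 0.13  ]
side carafe_mouth 0.33 [290. 273.] [ 0.4553 -0.477   0.13  ]
side dripper_rim 0.67 [130. 246.] [0.5091 0.0607 0.27  ]
side dripper 0.8 [155. 247.] [0.5117 0.0671 0.183 ]
carafe ext [213. 155. 258. 200.] 0.69
mouth [226. 155.] [255. 168.]
belly [224. 176.] [259. 195.]
dripper by grip [0.504 0.065 0.321]
fit wrist carafe 0.85 [0.5026 0.1335] IoU 0.932
```

>>> step_arm --targets '[[[0, 0, 0], [22, -5, 0], 0], [[0, 0, 0], [22, -5, 0], 0], [[0, 0, 0], [21, -4.5, 0], 0], [[0, 0, 0], [0, 0, 25], 0], [[0, 0, 0], [0, 0, 0], 0]]'

```text
time: 13.3
tool_pos: [0.4586, 0.1392, 0.2924]
tcp_rot: [-2.462, -1.947, 0.009]
wrist_force: [-1.2, -0.3, -4.0]
width: 0.087
grip_force: 60.6
```

```bash
python3 m.py; python3 -c "
from h import *
for c in('wrist','side'):
  read_camera(c);fit(c,'dripper',[.505,.132],.158)"
```

```text
t13.30 tcp [0.4586 0.1392 0.2924] az16.9 q [ 0.243 -0.101  2.019  0.     1.23   0.475] tau [  0.6 -35.4 -43.5   0.1  -1.3   0. ] F [-1.2 -0.3 -4. ] w0.087 g61 ty [ 0.973 -0.23  -0.005] tz [-0.006 -0.001 -1.   ]
wrist carafe_mouth 0.72 [200. 338.] [0.5057 0.1328 0.13  ]
wrist dripper_rim 0.65 [281. 374.] [0.5    0.1274 0.2414]
wrist dripper 0.61 [217. 339.] [0.5004 0.1281 0.1544]
wrist dripper 0.45 [ 47. 479.] [0.6077 0.2194 0.1544]
carafe ext [232. 122. 381. 242.] 0.77
mouth [279. 149.] [394. 259.]
belly [267. 126.] [376. 233.]
side carafe_mouth 0.89 [159. 241.] [0.5083 0.1456 0.13  ]
side dripper_rim 0.58 [131. 241.] [0.5064 0.1179 0.2414]
side dripper 0.75 [154. 242.] [0.5107 0.134  0.1544]
carafe ext [214. 154. 258. 203.] 0.57
carafe ext [347. 245. 364. 269.] 0.37
mouth [226. 155.] [255. 168.]
belly [224. 176.] [259. 195.]
dripper by grip [0.5033 0.1286 0.2922]
fit wrist dripper 0.67 [0.5038 0.1279] IoU 0.647
fit side dripper 0.88 [0.5035 0.1264] IoU 0.890
```

>>> step_arm --targets '[[[0, 0, 0], [4, 1, 15], 0], [[0, 0, 0], [0, 0, 20], 0], [[0, 0, 0], [0, 0, 12], 0], [[0, 0, 0], [0, 0, 5], 0], [[0, 0, 0], [0, 0, 0], 0]]'

```text
time: 14.42
tool_pos: [0.4611, 0.1422, 0.242]
tcp_rot: [-2.464, -1.946, 0.006]
wrist_force: [-0.1, 0.2, -3.0]
width: 0.086
grip_force: 60.5
```

```bash
python3 -c "
from h import *
s,R=st();print((s['tool_pos']+.046*R[:,1]).round(4))
for c in('wrist','side'):
  read_camera(c);fit(c,'dripper',[.505,.132],s['tool_pos'][2]-.138)
  for q,z in(('carafe_mouth',.13),('carafe',0)):
    for r in tip_of(c,q)[:1]: print(c,q,round(r['score'],2),atz(calibration(c),r['at'],z).round(4))
"
```

```text
t14.42 tcp [0.4611 0.1422 0.242 ] az17.1 q [ 0.247 -0.053  2.07  -0.     1.128  0.481] tau [  0.  -33.  -36.3  -0.   -0.3  -0. ] F [-0.1  0.2 -3. ] w0.086 g61 ty [ 0.973 -0.232 -0.003] tz [-0.004 -0.001 -1.   ]
[0.5059 0.1315 0.2419]
fit wrist dripper 0.97 [0.5065 0.1314] IoU 0.662
wrist carafe_mouth 0.72 [0.5074 0.1322 0.13  ]
wrist carafe 0.88 [0.5101 0.1364 0.    ]
fit side dripper 0.98 [0.5088 0.1334] IoU 0.837
side carafe_mouth 0.6 [0.5025 0.1435 0.13  ]
side carafe 0.7 [0.5045 0.1474 0.    ]
```

>>> step_arm --targets '[[[0, 0, 0], [0, 0, 3], 0], [[0, 0, 0], [0, 0, 3], 0], [[0, 0, 0], [0, 0, 2], 0], [[0, 0, 0], [0, 0, 0], 0]]'

```text
time: 15.15
tool_pos: [0.4618, 0.1423, 0.235]
tcp_rot: [-2.465, -1.946, 0.002]
wrist_force: [-0.1, -1.2, -2.3]
width: 0.088
grip_force: 60.5
```

>>> step_arm --targets '[[[0, 0, 0], [0, 0, 2], 0], [[0, 0, 0], [0, 0, 1], 0], [[0, 0, 0], [0, 0, 0], 0]]'

```text
time: 15.4
tool_pos: [0.462, 0.1425, 0.2325]
tcp_rot: [-2.465, -1.947, 0.001]
wrist_force: [-0.7, -0.1, -2.9]
width: 0.088
grip_force: 60.5
```

>>> step_arm --targets '[[[0, 0, 0], [0, 0, 2], 0], [[0, 0, 0], [0, 0, 1], 0], [[0, 0, 0], [0, 0, 0], 0]]'

```text
time: 15.65
tool_pos: [0.4619, 0.1427, 0.2296]
tcp_rot: [-2.465, -1.946, 0.001]
wrist_force: [-2.6, 1.4, -0.7]
width: 0.089
grip_force: 60.7
```

>>> step_arm --targets '[[[0, 0, 0], [0, 0, 1], 0], [[0, 0, 0], [0, 0, 1], 0], [[0, 0, 0], [0, 0, 0], 0]]'

```text
time: 15.9
tool_pos: [0.462, 0.1426, 0.2278]
tcp_rot: [-2.465, -1.946, 0.001]
wrist_force: [-3.1, 1.6, 0.1]
width: 0.088
grip_force: 61.0
```

>>> step_arm --targets '[[[0, 0, 0], [0.7, -1.3, 0], 0], [[0, 0, 0], [0, 0, 1], 0], [[0, 0, 0], [0, 0, 0], 0]]'

```text
time: 16.15
tool_pos: [0.461, 0.1435, 0.2268]
tcp_rot: [-2.465, -1.947, 0.001]
wrist_force: [-3.1, 2.0, -0.5]
width: 0.085
grip_force: 60.9
```

>>> step_arm --targets '[[[0, 0, 0], [0, 0, 1], 0], [[0, 0, 0], [0, 0, 1], 0], [[0, 0, 0], [0, 0, 0], 0]]'

```text
time: 16.4
tool_pos: [0.4612, 0.1438, 0.2264]
tcp_rot: [-2.465, -1.946, -0.001]
wrist_force: [-7.1, 1.2, 8.8]
width: 0.086
grip_force: 62.1
```

Contact is firm at the expected home height, TCP z = 0.226. I'll ease off the side load, then open.

>>> step_arm --targets '[[[0, 0, 0], [0, -1, -0.7], 0], [[0, 0, 0], [0, 0, 0], 0], [[0, 0, 0], [0, 0, 0], 12], [[0, 0, 0], [0, 0, 0], 25], [[0, 0, 0], [0, 0, 0], 40]]' --grip_force 20

```text
time: 16.82
tool_pos: [0.4611, 0.1436, 0.2258]
tcp_rot: [2.464, 1.946, 0.002]
wrist_force: [0.4, -0.7, 0.3]
width: 0.413
grip_force: 0.0
```

>>> step_arm --targets '[[[0, 0, 0], [0, 0, 0], 40], [[0, 0, 0], [0, 0, -15], 40], [[0, 0, 0], [0, 0, -30], 40], [[0, 0, 0], [0, 0, -30], 40], [[0, 0, 0], [0, 0, 0], 40]]'

```text
time: 17.23
tool_pos: [0.4636, 0.1444, 0.3072]
tcp_rot: [2.462, 1.944, 0.016]
wrist_force: [0.6, 1.1, 0.9]
width: 0.463
grip_force: 0.0
```

```bash
cat > n.py <<'E'
from h import *
s,R=st()
for c in('wrist','side'):
  read_camera(c);cal=calibration(c)
  fit(c,'dripper',[.505,.132],.088)
  for q,z in(('dripper_rim',.175),('dripper',.088),('carafe_mouth',.13),('carafe',0),('filter_grip',.098)):
    for r in tip_of(c,q)[:2]: print(c,q,round(r['score'],2),np.round(r['at']),atz(cal,r['at'],z).round(4))
E
python3 n.py
```

```text
t17.23 tcp [0.4636 0.1444 0.3072] az17.3 q [ 0.251 -0.109  1.998 -0.     1.241  0.485] tau [  0.  -27.6 -32.2  -0.    0.9   0. ] F [0.6 1.1 0.9] w0.463 g0 ty [ 0.973 -0.232  0.01 ] tz [ 0.011  0.003 -1.   ]
fit wrist dripper 0.63 [0.501  0.1327] IoU 0.800
wrist dripper_rim 0.86 [221. 334.] [0.5013 0.1352 0.175 ]
wrist dripper 0.61 [192. 317.] [0.501  0.1345 0.088 ]
wrist carafe_mouth 0.92 [204. 328.] [0.5044 0.1336 0.13  ]
wrist carafe 0.92 [176. 308.] [0.5009 0.1339 0.    ]
fit side dripper 0.64 [0.5066 0.1324] IoU 0.820
side dripper_rim 0.94 [149. 244.] [0.514  0.1245 0.175 ]
side dripper 0.87 [171. 241.] [0.5041 0.1356 0.088 ]
side dripper 0.73 [263. 273.] [ 0.4904 -0.3411  0.088 ]
side carafe_mouth 0.91 [159. 237.] [0.4951 0.1461 0.13  ]
side carafe 0.76 [194. 239.] [0.493  0.1366 0.    ]
side carafe 0.47 [145. 245.] [0.5912 0.4913 0.    ]
side filter_grip 0.9 [272. 330.] [ 0.6142 -0.4216  0.098 ]
side filter_grip 0.59 [264. 272.] [ 0.483  -0.3549  0.098 ]
```

Dripper is home: rim and base centres agree at (0.501,0.135), so it stands upright. Now to the steel filter.

>>> step_arm --targets '[[[0, 0, 0], [0, 0, -15], 60], [[0, 0, 0], [-38, 11, 0], 60], [[0, 0, 0], [-38, 11, 0], 60], [[0, 0, 0], [-38, 11, 0], 60], [[0, 0, 0], [-38, 11, 0], 60]]'

```text
time: 18.35
tool_pos: [0.4677, -0.0156, 0.316]
tcp_rot: [2.463, 1.948, 0.001]
wrist_force: [1.1, 0.2, -0.4]
width: 0.701
grip_force: 0.0
```

>>> step_arm --targets '[[[0, 0, 0], [-38, 11, 0], 60], [[0, 0, 0], [-38, 11, 0], 60], [[0, 0, 0], [-38, 11, 0], 60], [[0, 0, 0], [-38, 11, 0], 60], [[0, 0, 0], [-38, 11, 0], 60]]'

```text
time: 18.77
tool_pos: [0.4769, -0.214, 0.3158]
tcp_rot: [2.465, 1.946, 0.001]
wrist_force: [0.8, 0.0, -0.1]
width: 0.701
grip_force: 0.0
```

>>> step_arm --targets '[[[0, 0, 0], [-38, 10, 0], 60], [[0, 0, 0], [-38, 10, 0], 60], [[0, 0, 0.12], [-20, 7, 0], 60], [[0, 0, 0.12], [0, 0, 0], 60], [[0, 0, 0.12], [0, 0, 0], 60]]'

```text
time: 19.18
tool_pos: [0.481, -0.3136, 0.3152]
tcp_rot: [-2.78, -1.462, 0.0]
wrist_force: [0.2, 0.7, -0.1]
width: 0.701
grip_force: 0.0
```

```bash
cat > b.py <<'E'
from h import *
s,R=st();im=read_camera('wrist');cal=calibration('wrist')
for r in tip_of('wrist','filter_grip')[:2]: print('grip',round(r['score'],2),np.round(r['at']),atz(cal,r['at'],.098).round(4))
for r in tip_of('wrist','filter')[:2]: print('filter',round(r['score'],2),np.round(r['at']),atz(cal,r['at'],0).round(4))
fit('wrist','filter',[.486,-.353])
g=tip_of('wrist','filter_grip')
if g:
    r,c=np.round(g[0]['at']).astype(int);w=45
    V=cv2.cvtColor(im,cv2.COLOR_RGB2HSV)[:,:,2];m=((V<60)).astype(np.uint8)
    n,lab,stt,_=cv2.connectedComponentsWithStats(m)
    ys,xs=np.nonzero(m);i=np.argmin((ys-r)**2+(xs-c)**2);L=lab[ys[i],xs[i]]
    P=np.argwhere(lab==L);print('comp',len(P),P.min(0),P.max(0),'edge pix ok')
    W=np.array([atz(cal,p,.108)[:2] for p in P[::max(1,len(P)//400)]]);mu=W.mean(0);ev,U=np.linalg.eigh(np.cov((W-mu).T))
    print('bar top centre',mu.round(4),'len,wid(std*3.46)',np.sqrt(ev*12).round(4),'heading %.1f'%(np.degrees(np.arctan2(U[1,1],U[0,1]))%180))
    print('colour',im[r+35:r+45,c-5:c+5].mean((0,1)).round())
E
python3 b.py
```

```text
t19.18 tcp [ 0.481  -0.3136  0.3152] az-33.1 q [-0.621  0.067  1.81  -0.     1.264 -0.018] tau [ -1.  -40.  -37.2  -0.1  -0.1  -1.5] F [ 0.2  0.7 -0.1] w0.701 g0 ty [ 0.824 -0.567 -0.   ] tz [-0.  0. -1.]
grip 0.93 [209. 452.] [ 0.6134 -0.4274  0.098 ]
grip 0.86 [222. 301.] [ 0.4819 -0.3523  0.098 ]
filter 0.98 [185. 412.] [ 0.6154 -0.4253  0.    ]
filter 0.91 [265. 439.] [ 0.5934 -0.5518  0.    ]
fit wrist filter 0.97 [ 0.486 -0.353] IoU 0.000
comp 735 [186 435] [231 468] edge pix ok
bar top centre [ 0.6103 -0.4214] len,wid(std*3.46) [0.0187 0.0469] heading 86.3
colour [121. 110.  95.]
```

```bash
sed -i "s/^g=tip_of.*/g=sorted(tip_of('wrist','filter_grip'),key=lambda r:np.hypot(*(atz(cal,r['at'],.098)[:2]-[.484,-.353])))/; s/^fit.*//" b.py
cat >> b.py <<'E'
f=[r for r in cut_out('wrist','filter')]
for i,r in enumerate(f[:4]): print('filter ext',np.round(r['extent']),'rgb',im[r['region']].mean(0).round())
E
python3 b.py
```

```text
t19.43 tcp [ 0.4813 -0.3113  0.3156] az-32.9 q [-0.618  0.065  1.812  0.     1.265 -0.027] tau [ -0.2 -40.2 -36.7  -0.   -0.    0. ] F [-0.7 -0.5 -0. ] w0.707 g0 ty [ 0.831 -0.557 -0.   ] tz [-0.  0. -1.]
grip 0.95 [213. 454.] [ 0.6155 -0.4282  0.098 ]
grip 0.79 [223. 302.] [ 0.4827 -0.3523  0.098 ]
filter 0.91 [271. 438.] [ 0.5924 -0.5565  0.    ]
filter 0.68 [199. 295.] [ 0.4808 -0.3529  0.    ]
comp 793 [202 281] [244 319] edge pix ok
bar top centre [ 0.4823 -0.3485] len,wid(std*3.46) [0.0224 0.0413] heading 18.7
colour [203. 204. 206.]
filter ext [395. 166. 469. 237.] rgb [20. 41. 87.]
filter ext [421. 256. 504. 318.] rgb [49. 21. 57.]
filter ext [265. 175. 331. 244.] rgb [79. 75. 66.]
```

```bash
cat >> b.py <<'E'
reg=(lab==L)
def sil(p):
    c,sn=np.cos(p[2]*10),np.sin(p[2]*10);X=[[p[0]+a*c-b*sn,p[1]+a*sn+b*c,z] for a in(-.022,.022) for b in(-.005,.005) for z in(.088,.108)]
    m_=np.zeros((420,560),np.uint8);h=cv2.convexHull(proj(cal,X).astype(np.float32));cv2.fillPoly(m_,[(h*16).round().astype(int)],1,shift=4);return m_>0
best=min((minimize(lambda p:1-(sil(p)&reg).sum()/(sil(p)|reg).sum(),[.4823,-.352,y/10],method='Nelder-Mead',options=dict(initial_simplex=np.array([.4823,-.352,y/10])+[[0,0,0],[.006,0,0],[0,.006,0],[0,0,.02]],xatol=1e-4,fatol=1e-4)) for y in np.radians([0,20,40,60,90,130])),key=lambda r:r.fun)
yaw=np.degrees(best.x[2]*10)%180;print('bar',best.x[:2].round(4),'yaw %.1f'%yaw,'IoU %.3f'%(1-best.fun))
go([*best.x[:2],.165],yaw+90)
E
python3 b.py | tail -4
```

```text
filter ext [424. 259. 502. 317.] rgb [50. 23. 58.]
bar [ 0.4824 -0.3531] yaw 22.3 IoU 0.737
t19.93 tcp [ 0.4813 -0.3115  0.3156] az-32.9 q [-0.618  0.065  1.812 -0.     1.265 -0.024] tau [  0.  -40.4 -36.7   0.    0.   -0. ] F [ 0.3 -0.5  0.6] w0.701 g0 ty [ 0.829 -0.559  0.   ] tz [ 0. -0. -1.]
shift [-33.9  24.3 150.6] turn tz 0.587
```

The steel filter is the grey one at px (298,210); blue is at (432,200) and purple at (463,288). I'll go above it and refit the bar.

>>> step_arm --targets '[[[0, 0, 0], [-34, 24, 0], 60], [[0, 0, 0.12], [0, 0, 20], 60], [[0, 0, 0.12], [0, 0, 20], 60], [[0, 0, 0.12], [0, 0, 0], 60], [[0, 0, 0.12], [0, 0, 0], 60]]'

```text
time: 20.35
tool_pos: [0.4811, -0.3528, 0.2733]
tcp_rot: [-3.044, -0.762, 0.004]
wrist_force: [0.3, 0.8, -0.3]
width: 0.699
grip_force: 0.0
```

```bash
python3 b.py | grep -v ext; python3 -c "
from h import *
im=read_camera('wrist');fit('wrist','filter',[.484,-.353])"
```

```text
t20.35 tcp [ 0.4811 -0.3528  0.2733] az-36.3 q [-0.674  0.14   1.809  0.     1.197  0.406] tau [ -0.2 -42.5 -34.8  -0.    0.   -1.5] F [ 0.3  0.8 -0.3] w0.699 g0 ty [ 0.471 -0.882 -0.004] tz [-0.003  0.003 -1.   ]
grip 0.91 [197. 544.] [ 0.5929 -0.5536  0.098 ]
grip 0.82 [202. 278.] [ 0.4822 -0.3537  0.098 ]
filter 0.9 [176. 279.] [ 0.4848 -0.353   0.    ]
filter 0.76 [104. 397.] [ 0.6149 -0.4285  0.    ]
comp 713 [166 270] [227 288] edge pix ok
bar top centre [ 0.4864 -0.3519] len,wid(std*3.46) [0.0105 0.0451] heading 28.4
colour [197. 192. 169.]
bar [ 0.4851 -0.3526] yaw 28.1 IoU 0.864
t20.60 tcp [ 0.4823 -0.3533  0.276 ] az-36.2 q [-0.674  0.138  1.806 -0.     1.197  0.397] tau [ -0.  -43.3 -35.6  -0.    0.    0. ] F [ 0.1 -0.1  0.7] w0.705 g0 ty [ 0.479 -0.878  0.001] tz [ 0. -0. -1.]
shift [  2.8   0.7 111. ] turn tz 0.010
fit wrist filter 0.93 [ 0.484 -0.353] IoU 0.000
```

>>> step_arm --targets '[[[0, 0, 0], [2.8, 0.5, 25], 40], [[0, 0, 0], [0, 0, 35], 40], [[0, 0, 0], [0, 0, 35], 40], [[0, 0, 0], [0, 0, 20], 40], [[0, 0, 0], [0, 0, 5], 40]]'

```text
time: 21.12
tool_pos: [0.4824, -0.3503, 0.1509]
tcp_rot: [-3.038, -0.773, 0.008]
wrist_force: [-0.7, 1.2, -1.2]
width: 0.471
grip_force: 0.0
```

>>> step_arm --targets '[[[0, 0, 0], [0, 0, 0], 25], [[0, 0, 0], [0, 0, 0], 15], [[0, 0, 0], [0, 0, 0], 5], [[0, 0, 0], [0, 0, 0], 0], [[0, 0, 0], [0, 0, 0], 0]]' --grip_force 40

```text
time: 21.53
tool_pos: [0.4856, -0.3529, 0.1574]
tcp_rot: [3.043, 0.772, 0.003]
wrist_force: [-0.2, 0.9, 5.8]
width: 0.107
grip_force: 45.1
```

>>> step_arm --targets '[[[0, 0, 0], [0, 0, 0], 0], [[0, 0, 0], [0, 0, -15], 0], [[0, 0, 0], [0, 0, -35], 0], [[0, 0, 0], [0, 0, -40], 0], [[0, 0, 0], [0, 0, -40], 0]]'

```text
time: 21.95
tool_pos: [0.4841, -0.3517, 0.2861]
tcp_rot: [-3.043, -0.772, 0.002]
wrist_force: [0.7, 0.0, -1.4]
width: 0.108
grip_force: 44.1
```

>>> step_arm --targets '[[[0, 0, 0], [0, 0, -40], 0], [[0, 0, 0], [0, 0, -40], 0], [[0, 0, 0], [0, 0, -5], 0], [[0, 0, 0], [0, 0, 0], 0]]'

```text
time: 22.28
tool_pos: [0.4861, -0.3534, 0.3762]
tcp_rot: [3.038, 0.771, 0.009]
wrist_force: [0.3, 0.6, -1.0]
width: 0.104
grip_force: 44.1
```

```bash
python3 -c "
from h import *
go([.503,.05,.372],-61.8)
im=read_camera('wrist')
print([(round(r['score'],2),np.round(r['at'])) for r in tip_of('wrist','filter_grip')[:2]])
im=read_camera('side');cal=calibration('side');s=read_state();z=s['tool_pos'][2]-.1574
for q,zz in(('filter_grip',z+.098),('filter',z)):
  print([(round(r['score'],2),atz(cal,r['at'],zz).round(3)) for r in tip_of('side',q)[:4]])
"
```

```text
t22.28 tcp [ 0.4861 -0.3534  0.3762] az-36.0 q [-0.67   0.083  1.682 -0.     1.367  0.404] tau [  0.  -44.  -39.2  -0.    0.2  -0. ] F [ 0.3  0.6 -1. ] w0.104 g44 ty [ 0.477 -0.879  0.009] tz [ 0.008 -0.006 -1.   ]
shift [ 207.1 -346.6    1.9] turn tz 0.005
[(0.88, array([182., 463.])), (0.75, array([110., 388.]))]
[(0.83, array([ 0.486, -0.352,  0.309])), (0.81, array([ 0.519, -0.643,  0.309])), (0.59, array([ 0.504, -0.737,  0.309]))]
[(0.92, array([ 0.528, -0.626,  0.211])), (0.78, array([ 0.508, -0.712,  0.211])), (0.6, array([ 0.489, -0.34 ,  0.211]))]
```

>>> step_arm --targets '[[[0, 0, 0], [15, -25, 0], 0], [[0, 0, 0], [19, -32, 0], 0], [[0, 0, 0], [19, -32, 0], 0], [[0, 0, 0], [19, -32, 0], 0], [[0, 0, 0], [19, -32, 0], 0]]'

```text
time: 22.95
tool_pos: [0.4909, -0.1727, 0.3682]
tcp_rot: [-3.043, -0.77, 0.005]
wrist_force: [2.0, -0.0, -1.3]
width: 0.107
grip_force: 44.0
```

>>> step_arm --targets '[[[0, 0, 0], [19, -32, 0], 0], [[0, 0, 0], [19, -32, 0], 0], [[0, 0, 0], [19, -32, 0], 0], [[0, 0, 0], [19, -32, 0], 0], [[0, 0, 0], [19, -32, 0], 0]]'

```text
time: 23.37
tool_pos: [0.4981, 0.0133, 0.3685]
tcp_rot: [-3.044, -0.772, 0.005]
wrist_force: [0.2, 0.3, -2.2]
width: 0.109
grip_force: 44.0
```

>>> step_arm --targets '[[[0, 0, 0], [15, -25, 0], 0], [[0, 0, 0], [10, -17, 0], 0], [[0, 0, 0], [0, 0, 0], 0], [[0, 0, 0], [0, 0, 0], 0]]'

```text
time: 23.7
tool_pos: [0.5004, 0.0612, 0.3686]
tcp_rot: [-3.044, -0.777, 0.006]
wrist_force: [0.4, -0.3, -1.0]
width: 0.105
grip_force: 44.1
```

```bash
python3 n.py; python3 -c "
from h import *
go([.505,.133,.37],-61.8)"
```

```text
t23.70 tcp [0.5004 0.0612 0.3686] az7.0 q [ 7.300e-02 -9.700e-02  1.874e+00 -1.000e-03  1.367e+00  1.144e+00] tau [  1.  -33.  -38.5   0.2  -0.    0.1] F [ 0.4 -0.3 -1. ] w0.105 g44 ty [ 0.479 -0.878 -0.001] tz [-0.003 -0.001 -1.   ]
fit wrist dripper 0.57 [0.5038 0.1314] IoU 0.885
wrist dripper_rim 0.87 [154. 205.] [0.5033 0.1329 0.175 ]
wrist dripper_rim 0.54 [275. 276.] [0.4305 0.023  0.175 ]
wrist dripper 0.97 [143. 221.] [0.5043 0.135  0.088 ]
wrist carafe_mouth 0.94 [147. 219.] [0.5063 0.1303 0.13  ]
wrist carafe 0.86 [140. 233.] [0.5018 0.1323 0.    ]
wrist filter_grip 0.72 [274. 277.] [0.3937 0.0025 0.098 ]
fit side dripper 0.59 [0.5065 0.1406] IoU 0.563
side dripper_rim 0.89 [150. 242.] [0.5083 0.1223 0.175 ]
side dripper 0.73 [166. 241.] [0.5099 0.1708 0.088 ]
side carafe_mouth 0.93 [161. 239.] [0.499  0.1291 0.13  ]
side carafe 0.72 [194. 241.] [0.5014 0.1357 0.    ]
side filter_grip 0.83 [308. 340.] [ 0.5931 -0.5403  0.098 ]
side filter_grip 0.8 [273. 329.] [ 0.6104 -0.4237  0.098 ]
t24.40 tcp [0.5011 0.0602 0.3707] az6.9 q [ 0.07  -0.098  1.872  0.     1.368  1.144] tau [ -0.1 -32.8 -38.4  -0.    0.   -0. ] F [ 0.6 -1.  -1.5] w0.109 g44 ty [ 0.476 -0.879  0.   ] tz [ 0.  0. -1.]
shift [ 38.1 -62.1   0.7] turn tz 0.004
```

>>> step_arm --targets '[[[0, 0, 0], [13, -21, 0], 0], [[0, 0, 0], [13, -21, 0], 0], [[0, 0, 0], [11.5, -20, 0], 0], [[0, 0, 0], [0, 0, 0], 0], [[0, 0, 0], [0, 0, 0], 0]]'

```text
time: 24.82
tool_pos: [0.5044, 0.1336, 0.3705]
tcp_rot: [3.044, 0.776, -0.001]
wrist_force: [0.1, -0.5, -0.3]
width: 0.107
grip_force: 44.1
```

>>> step_arm --targets '[[[0, 0, 0], [0, 0, 20], 0], [[0, 0, 0], [0, 0, 30], 0], [[0, 0, 0], [0, 0, 25], 0], [[0, 0, 0], [0, 0, 15], 0], [[0, 0, 0], [0, 0, 0], 0]]'

```text
time: 25.23
tool_pos: [0.5025, 0.1315, 0.2763]
tcp_rot: [-3.045, -0.771, 0.01]
wrist_force: [0.9, 1.9, -1.8]
width: 0.105
grip_force: 43.9
```

```bash
python3 n.py | grep -v filter; python3 -c "
from h import *
s=read_state();z=s['tool_pos'][2]-.1574
for c in ('side','wrist'):
  read_camera(c)
  for q,zz in(('filter_grip',z+.098),('filter',z)):
    print(c,q,[(round(r['score'],2),atz(calibration(c),r['at'],zz).round(3)) for r in tip_of(c,q)[:4]])"
```

```text
t25.23 tcp [0.5025 0.1315 0.2763] az14.7 q [ 0.208 -0.008  1.961 -0.     1.195  1.283] tau [ -0.3 -37.3 -37.2  -0.4   0.3  -0. ] F [ 0.9  1.9 -1.8] w0.105 g44 ty [ 0.476 -0.88  -0.002] tz [-0.006 -0.001 -1.   ]
fit wrist dripper 0.87 [0.5053 0.1332] IoU 0.397
wrist dripper 0.48 [212. 272.] [0.4891 0.129  0.088 ]
fit side dripper 0.70 [0.5063 0.1367] IoU 0.531
side dripper_rim 0.59 [148. 240.] [0.5038 0.1334 0.175 ]
side dripper_rim 0.52 [201. 303.] [ 0.6076 -0.2101  0.175 ]
side dripper 0.71 [170. 240.] [0.5022 0.1477 0.088 ]
side carafe_mouth 0.7 [158. 241.] [0.5092 0.1467 0.13  ]
side carafe 0.76 [194. 241.] [0.501  0.1371 0.    ]
side carafe 0.58 [136. 241.] [0.5904 0.5779 0.    ]
side filter_grip [(0.79, array([ 0.559, -0.553,  0.221])), (0.68, array([0.504, 0.126, 0.221])), (0.65, array([ 0.541, -0.656,  0.221]))]
side filter [(0.87, array([ 0.565, -0.542,  0.123])), (0.71, array([0.501, 0.141, 0.123])), (0.62, array([ 0.549, -0.642,  0.123]))]
wrist filter_grip [(0.68, array([0.503, 0.131, 0.221]))]
wrist filter [(0.69, array([0.499, 0.133, 0.123]))]
```

Aligned, with no contact yet. Lowering slowly towards home at TCP z ≈ 0.253.

>>> step_arm --targets '[[[0, 0, 0], [0, 0, 4], 0], [[0, 0, 0], [0, 0, 4], 0], [[0, 0, 0], [0, 0, 3], 0], [[0, 0, 0], [0, 0, 0], 0]]'

```text
time: 26.57
tool_pos: [0.5039, 0.1326, 0.2683]
tcp_rot: [-3.045, -0.772, 0.003]
wrist_force: [-0.2, -0.4, -1.5]
width: 0.106
grip_force: 44.1
```

>>> step_arm --targets '[[[0, 0, 0], [0, 0, 3], 0], [[0, 0, 0], [0, 0, 2], 0], [[0, 0, 0], [0, 0, 0], 0]]'

```text
time: 26.82
tool_pos: [0.5043, 0.1327, 0.264]
tcp_rot: [-3.045, -0.772, 0.001]
wrist_force: [-0.3, -0.1, -1.3]
width: 0.109
grip_force: 44.1
```

>>> step_arm --targets '[[[0, 0, 0], [0, 0, 2], 0], [[0, 0, 0], [0, 0, 1], 0], [[0, 0, 0], [0, 0, 0], 0]]'

```text
time: 27.07
tool_pos: [0.5044, 0.1327, 0.2613]
tcp_rot: [-3.045, -0.772, 0.001]
wrist_force: [-0.9, 0.1, -0.8]
width: 0.104
grip_force: 44.1
```

>>> step_arm --targets '[[[0, 0, 0], [0, 0, 2], 0], [[0, 0, 0], [0, 0, 1], 0], [[0, 0, 0], [0, 0, 0], 0]]'

```text
time: 27.32
tool_pos: [0.5044, 0.1328, 0.2583]
tcp_rot: [-3.045, -0.772, 0.0]
wrist_force: [-0.3, 0.2, -1.3]
width: 0.107
grip_force: 44.1
```

>>> step_arm --targets '[[[0, 0, 0], [0, 0, 2], 0], [[0, 0, 0], [0, 0, 0], 0]]'

```text
time: 27.48
tool_pos: [0.5049, 0.133, 0.2566]
tcp_rot: [-3.045, -0.772, -0.002]
wrist_force: [0.0, 1.3, -1.8]
width: 0.108
grip_force: 44.1
```

>>> step_arm --targets '[[[0, 0, 0], [0, 0, 1.5], 0], [[0, 0, 0], [0, 0, 0], 0]]'

```text
time: 27.65
tool_pos: [0.5051, 0.1331, 0.2554]
tcp_rot: [-3.045, -0.772, -0.003]
wrist_force: [1.5, 1.7, -1.0]
width: 0.11
grip_force: 44.1
```

>>> step_arm --targets '[[[0, 0, 0], [1, 0, 1], 0], [[0, 0, 0], [0, 0, 0], 0]]'

```text
time: 27.82
tool_pos: [0.5056, 0.1336, 0.2542]
tcp_rot: [-3.045, -0.772, -0.001]
wrist_force: [0.5, 3.0, 0.0]
width: 0.112
grip_force: 44.3
```

>>> step_arm --targets '[[[0, 0, 0], [0, 0, 1], 0], [[0, 0, 0], [0, 0, 0], 0]]'

```text
time: 27.98
tool_pos: [0.5056, 0.1336, 0.2538]
tcp_rot: [-3.045, -0.772, -0.001]
wrist_force: [0.2, 3.1, 3.4]
width: 0.107
grip_force: 44.8
```

>>> step_arm --targets '[[[0, 0, 0], [0.5, -1, 0], 0], [[0, 0, 0], [0, 0, 1], 0], [[0, 0, 0], [0, 0, 0], 0]]'

```text
time: 28.23
tool_pos: [0.5057, 0.1341, 0.2537]
tcp_rot: [3.044, 0.772, 0.001]
wrist_force: [-1.5, 0.2, 9.7]
width: 0.111
grip_force: 45.6
```

The filter is home: firm vertical contact at z = 0.2537 with no side load. Releasing and retreating.

>>> step_arm --targets '[[[0, 0, 0], [0, 0, -0.7], 0], [[0, 0, 0], [0, 0, 0], 0], [[0, 0, 0], [0, 0, 0], 14], [[0, 0, 0], [0, 0, 0], 22], [[0, 0, 0], [0, 0, 0], 30]]' --grip_force 20

```text
time: 28.65
tool_pos: [0.5048, 0.134, 0.2519]
tcp_rot: [3.045, 0.772, -0.003]
wrist_force: [0.5, -0.5, -0.2]
width: 0.354
grip_force: 0.0
```

>>> step_arm --targets '[[[0, 0, 0], [0, 0, 0], 30], [[0, 0, 0], [0, 0, -15], 30], [[0, 0, 0], [0, 0, -30], 30], [[0, 0, 0], [0, 0, -35], 30], [[0, 0, 0], [0, 0, 0], 30]]'

```text
time: 29.07
tool_pos: [0.5083, 0.1349, 0.34]
tcp_rot: [3.045, 0.772, 0.017]
wrist_force: [0.7, -0.1, 0.4]
width: 0.354
grip_force: 0.0
```

```bash
cat > v.py <<'E'
from h import *
st()
for c in('wrist','side'):
  read_camera(c);cal=calibration(c)
  for q,z in(('filter_grip',.194),('dripper_rim',.175),('dripper',.088),('carafe_mouth',.13),('carafe',0),('mug_a',0),('salt_shaker',0),('onion',0)):
    for r in tip_of(c,q)[:4]:
      p=atz(cal,r['at'],z)
      if r['score']>.4 : print(c,q,round(r['score'],2),np.round(r['at']),p.round(3))
  print('expect grip px (.505,.133,.194), rim',proj(cal,[[.505,.133,.194],[.505,.133,.175]]).round()[:,::-1].tolist())
E
python3 v.py
```

```text
t29.07 tcp [0.5083 0.1349 0.34  ] az14.9 q [ 0.212 -0.047  1.88  -0.     1.297  1.286] tau [  0.  -30.1 -31.6  -0.    1.    0. ] F [ 0.7 -0.1  0.4] w0.354 g0 ty [ 0.477 -0.879  0.003] tz [ 0.011  0.002 -1.   ]
wrist filter_grip 0.97 [221. 278.] [0.504 0.131 0.194]
wrist mug_a 0.72 [ 82. 411.] [0.689 0.039 0.   ]
expect grip px (.505,.133,.194), rim [[220.0, 277.0], [212.0, 277.0]]
side filter_grip 0.71 [312. 340.] [ 0.549 -0.637  0.194]
side filter_grip 0.55 [275. 330.] [ 0.568 -0.529  0.194]
side filter_grip 0.42 [143. 242.] [0.508 0.128 0.194]
side dripper_rim 0.86 [150. 242.] [0.505 0.117 0.175]
side dripper 0.77 [170. 242.] [0.509 0.142 0.088]
side carafe_mouth 0.79 [160. 242.] [0.508 0.133 0.13 ]
side carafe 0.72 [193. 244.] [0.512 0.139 0.   ]
side mug_a 0.93 [201. 302.] [0.689 0.044 0.   ]
side salt_shaker 0.55 [172. 293.] [0.714 0.234 0.   ]
side onion 0.87 [266. 354.] [ 0.732 -0.31   0.   ]
expect grip px (.505,.133,.194), rim [[143.0, 240.0], [148.0, 241.0]]
```

```bash
python3 -c "
from workcell import *
print(finish_job())"
```

```text
the job is handed in; nothing more can be done
None
```

I seated the dripper in the carafe and the steel filter in the dripper, both at their expected home heights with the grip bar measured where it should be. The carafe, mug, shaker and onion measured where they were, within camera error. I handed the job in at about 30 s of the 53 s allowed, with the gripper clear above; no verdict came back.

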